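# Call the refill order at the kitchen pass

### The arm

A 6-joint arm with a two-finger parallel gripper is mounted at the origin on the work surface. World frame = base frame: x ahead of the robot, y to its left, z up, the work surface at z = 0. Lengths are in m, angles in degrees, forces in N, time in s.
With the tool pointing down it reaches from about 0.25 to 0.725 m from the base axis. Payload 9.7 kg.
Tool frame: the origin (TCP) lies between the finger pads; the fingertips stand bot.tcp_to_tips ahead of it and the grasp point (between the pads) lies 2 mm behind it (bot.tcp_to_tips is the distance from the TCP to the fingertips, in m); z points along the fingers, y is the line along which they close (so a half turn about z gives the same grasp; the last joint's range is limited). The gripper opens to 85 mm and grips with 20 to 120 N. Pads are 22 mm wide; open, the fingers measure 114 mm over their backs; the gripper's body (76 mm by 85 mm) begins 54 mm behind the grasp point. The pads swing forward as they close: fully open they stand 13 mm farther back than shut.
Start: joints at [72.307, 4.979, 10.078, 95.1, 0, 90], TCP at [0.167, 0.524, 0.209] pointing down, gripper open.
Joint ranges: [-179.16, 179.16], [-48.56, 103.87], [-65.8, 70.77], [-126.05, 130.52], [-82.76, 87.17], [-180, 180]. Speed limits (degrees/s): [127.2, 127.2, 147.25, 180, 180, 180].

### API

Orientations are given as [roll, pitch, yaw] about the fixed x, y, z axes, in that order (R = Rz(yaw) Ry(pitch) Rx(roll)).
In Python, from workcell import sensors, camera, camera_params, bot gives the robot as it stands.
- The arm moves only by the tool apply_moves, never from a script. Its argument "motion" is a list of rows, each an object with "jaw": the opening, from -1 (shut) to 1 (fully open); "xyz": the shift along the tool's x, y, z in mm, a list of three; "twist": the turn about the tool's z in rad. A call has 1 to 5 rows; each row is the pose to reach, as a shift and turn from the pose commanded when the call began, along the tool's axes at that moment; what a row does not reach only later rows make up. A row lasts 1/8 s, in which the tool goes at most 62.5 mm and 10.7 degrees, less where a joint would pass 70% of its speed; a pose out of reach is approached as far as the arm can. A call with a gripper value outside its range is refused whole. The fingers move at their own pace and stop on an object; "grip_force" is the grip in N (left out, the last holds). Time passes only in rows, so rows that repeat a pose let the fingers close. It gives the time, the measured TCP pose, the force, the opening and the grip force at its end, in the units of the state.
- sensors.get_obs(): the state, without advancing time (a new reading comes with each control period).
- camera(name): name is "scene" or "side" or "wrist"; returns (picture, depth): 400x640x3 uint8, red, green, blue; 400x640 float32, m along the optical axis (not along the pixel's ray), 0 where there is no reading.
- camera_params(name): a dict with "mtx" (3x3 intrinsics, pixels), "rvec" (rotation vector, rad) and "tvec" (3), from world to camera coordinates, as OpenCV has them. Camera axes: x right, y down, z forward; pixel columns grow to the right and rows downward; lengths in m; the calibration is good to about 2 mm. A picture is of the moment at which its call begins: read the wrist's pose just before it. camera_params takes no time and is no camera call; for the wrist camera it gives the pose at the moment of the call.
- bot.job_done(): hands the job in; it is judged then, once.
The state is a dict: "time": time; "q": joint angles; "qd": joint speeds; "joint_efforts": joint torques, N m; "ee_pos": TCP position; "tcp_rot": TCP orientation; "wrist_force": force on the tool from outside, world axes, zero at the start; "torque": the same for the moment, N m; "opening": finger opening in m; "grasp_force": force on a finger pad.
Only numpy, scipy, OpenCV 4.12 (cv2) and the standard library are available. Lean on these libraries where they do the work, as an engineer would, in place of code of your own. Each camera call takes 0.05 s, during which the arm holds its last target. There are 200 camera calls.

### The job

Get the refill order ready at the pass: stand every fallen shaker jar upright, cap up and fully on the wooden board. Hook the ticket carrier over the right-hand half of the ticket rail (as seen by the robot) and slide it along the rail, without taking it off, until it is centred on the brass band. When all that is in place, press the call paddle right down to its stop, let it spring back, and leave the cups, canister and squeeze bottle alone.

Things in the scene. Friction and masses are not known exactly. Their poses are not given: they have to be found in the camera images.
- jar1: a shaker jar, one of up to 3 alike (absent: None), 0.2-0.4 kg. White square body 56 x 56 x 112 mm + round black cap 42 mm across, 36 mm tall = 148 mm; centre of mass about 60 mm above the base. Origin: on its axis, 74 mm from base and cap top; z runs base to cap. At first it lies on a flat side on the counter, axis level at height 28 mm, cap roughly to the left or right.
- jar2: a shaker jar, one of up to 3 alike (absent: None), 0.2-0.4 kg. White square body 56 x 56 x 112 mm + round black cap 42 mm across, 36 mm tall = 148 mm; centre of mass about 60 mm above the base. Origin: on its axis, 74 mm from base and cap top; z runs base to cap. At first it lies on a flat side on the counter, axis level at height 28 mm, cap roughly to the left or right.
- jar3: a shaker jar, one of up to 3 alike (absent: None), 0.2-0.4 kg. White square body 56 x 56 x 112 mm + round black cap 42 mm across, 36 mm tall = 148 mm; centre of mass about 60 mm above the base. Origin: on its axis, 74 mm from base and cap top; z runs base to cap. At first it lies on a flat side on the counter, axis level at height 28 mm, cap roughly to the left or right.
- jar4: a shaker jar, one of up to 3 alike (absent: None), 0.2-0.4 kg. White square body 56 x 56 x 112 mm + round black cap 42 mm across, 36 mm tall = 148 mm; centre of mass about 60 mm above the base. Origin: on its axis, 74 mm from base and cap top; z runs base to cap. At first it lies on a flat side on the counter, axis level at height 28 mm, cap roughly to the left or right.
- board: the wooden pass board, a flat fixed slab 160 mm (x) by 360 mm (y), 12 mm thick, lying on the counter. Origin: centre of its underside, so its top is at z = 12 mm; y is its long axis, x points away from the robot.
- rail: ticket rail: a fixed horizontal steel bar 12 mm thick, 264 mm long along its own y axis (+y to the robot's left), its top 190 mm above the counter, on two 14 mm posts at y = -125 and +125 mm (feet 44 mm wide). Origin: on the counter under the bar's middle; +x points away from the robot.
- rail_mark (a point): the point on top of the rail bar at the brass band, 65 mm to the left (+y) of the rail's middle: where the carrier's throat must finally be
- rail_load (a point): a point on top of the rail bar 65 mm to the right (-y) of its middle, a good place to hook the carrier on (any place with the throat 20 to 100 mm right of the middle counts as the right-hand half)
- carrier: ticket carrier, a rigid hanger, 0.16 kg, 171 mm tall, at first standing on its foot (64 x by 50 y by 12 mm). Origin: centre of the foot's underside, z up. A stem plate (36 mm wide, 5 thick) rises at x = -18 mm with a white ticket on its robot side; at the top a bridge runs to +x and ends in a lip at x = +18 mm that hangs down to z = 103 mm.
- carrier_throat (a point): middle of the underside of the carrier's bridge (41 x 36 x 6 mm), 125 mm above the foot's underside; rests on the rail's top when hung. The throat between stem and lip is 31 mm wide (x); the rail enters it from the open +x side (away from the robot), below the lip and above the foot (91 mm high opening), then the carrier is lowered.
- carrier_tab (a point): middle of the black grip tab on top of the carrier's bridge, 24 (x) x 14 (y) x 40 mm, at 151 mm above the foot's underside (tab from 131 to 171 mm); pinch it from above along the carrier's y
- paddle (a joint): the call paddle's hinge angle, 0 rad when up (at rest), 0.28 rad when pressed fully down against its stop. A spring returns it; at the press point it takes about 3 N to start and 9 N at the stop.
- paddle_press (a point): the place to press, on top of the aluminium paddle plate (122 x 72 mm, black rubber pad) 22 mm from its free end, which points to the robot. The hinge is about 95 mm beyond it (+x of the base), 24 mm above the counter. At rest this point is about 56 mm above the counter and sinks about 27 mm to the stop.
- paddle_base: the fixed base of the call paddle, 140 (x) x 90 (y) x 12 mm. Origin: centre of its underside; +x points from the free end to the hinge.
- cups: bystander: a stack of paper cups upside down, 80 mm wide, 135 mm tall; origin at the base
- canister: bystander: a round cardboard canister, 100 mm wide, 170 mm tall; origin at the base
- squeeze: bystander: a white squeeze bottle, 56 mm wide, 170 mm tall; origin at the base
There are look-alikes about, which are no part of the job. Leave any red look-alike of the carrier alone. Leave any blue look-alike of the jar4 alone.

How it is judged:
By the outcome, as a careful person would: the job done as asked, in the order asked, and still so for the second after the job is handed in, with the robot touching nothing.
Of jar1, jar2, jar3, jar4 only 2 to 3 are there at a start; the rules pass over those that are not, and their reading is None.
At some moment in a run one of jar1, jar2, jar3, jar4 may be knocked a few centimetres aside while the robot is not near it.
It also fails if it takes over 210 s, if anything falls off the work surface, if the arm or the gripper's body presses on something with over 40 N, if the wrist force passes 120 N, or if a joint passes its speed limit or range.

## Working session

There is one attempt and no reset: what is moved stays moved. The work goes in short steps, Python scripts to look and compute and a tool call to move; the robot and the scene stay as the last step left them, time stands still between calls to the robot, and variables do not carry over. Pictures are saved under pics/ and viewed, at most 14 in all, crops included, and the job is handed in when it is done.

Besides the shell and the picture viewer there is one more tool, called in YAML: its name, and indented under it one key for each argument. apply_moves: Moves the arm, as the interface text tells. Its arguments: {"type":"object","properties":{"motion":{"type":"array","items":{"type":"object","properties":{"jaw":{"type":"number"},"xyz":{"type":"array","items":{"type":"number"}},"twist":{"type":"number"}}}},"grip_force":{"type":"number"}},"required":["motion"]}

```bash
ls; mkdir -p pics
python3 - <<'E'
from workcell import sensors, camera, camera_params, bot
import cv2,numpy as np
print(sensors.get_obs(), bot.tcp_to_tips)
for n in ("scene","side"):
    im,d=camera(n); p=camera_params(n); np.savez(f"pics/{n}0.npz",im=im,d=d,**p)
    cv2.imwrite(f"pics/{n}0.png",im[...,::-1]); print(n,p)
E
```

```text
pics
{'time': 0.0, 'q': array([7.23099025e+01, 5.01337450e+00, 1.00321021e+01, 9.51009060e+01,
       6.32304451e-04, 9.00008838e+01]), 'qd': array([ 0.05890101, -0.04732156, -0.0055748 , -0.04394193, -0.14722636,
       -0.07360662]), 'joint_efforts': array([-1.59951187e-04, -5.20385385e+01,  4.64810371e+01,  1.60354137e-02,
       -4.18831758e-05, -3.93057618e-06]), 'ee_pos': array([0.1670384 , 0.52372414, 0.20824022]), 'tcp_rot': array([-1.79917822e+02, -6.31036118e-04,  1.62309018e+02]), 'wrist_force': array([ 0.01511168, -0.30286541, -0.56486315]), 'torque': array([ 0.01326356,  0.01111746, -0.01745277]), 'grasp_force': 0.0, 'opening': 0.0851630417622223} 0.017
scene {'mtx': array([[501.24867797,   0.        , 323.40075392],
       [  0.        , 501.24867797, 203.87100931],
       [  0.        ,   0.        ,   1.        ]]), 'rvec': array([ 2.47867089,  0.59312975, -0.2032729 ]), 'tvec': array([-0.51442642, -0.13159778,  1.89298325])}
side {'mtx': array([[384.5630352 ,   0.        , 320.58367737],
       [  0.        , 384.5630352 , 200.12211293],
       [  0.        ,   0.        ,   1.        ]]), 'rvec': array([ 2.46365604, -0.05859081,  0.03670172]), 'tvec': array([-0.5564893 ,  0.12196701,  1.50868388])}
```

View pics/scene0.png

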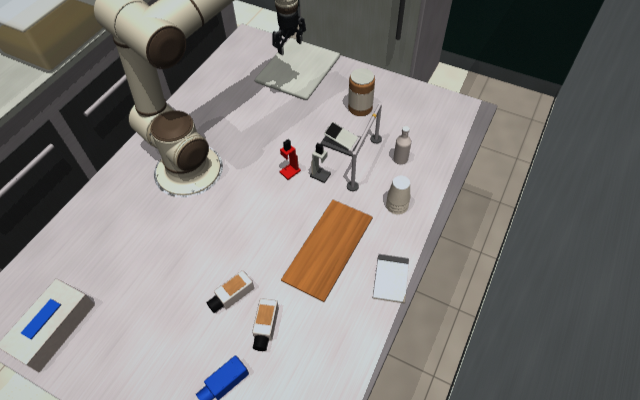

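View pics/side0.png

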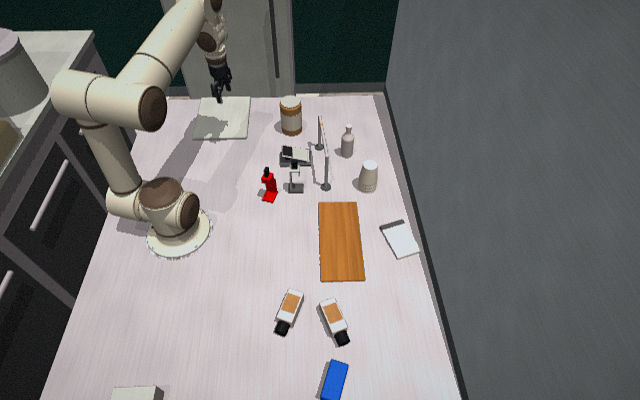

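The scene view shows two white jars at (230,291) and (264,322) with caps toward -y, and a blue decoy at (222,380). It also shows the board at (328,250), the rail at (365,145), the grey carrier at (320,165), the red decoy at (290,160) and the paddle near (341,137). I'll make a metric top view next.

```bash
cat > h.py <<'E'
import numpy as np, cv2
def world(d,mtx,rvec,tvec):
    R,_=cv2.Rodrigues(rvec); v,u=np.indices(d.shape)
    P=np.stack([(u-mtx[0,2])*d/mtx[0,0],(v-mtx[1,2])*d/mtx[1,1],d],-1)
    W=(P-np.ravel(tvec))@R; W[d==0]=np.nan; return W
def load(n):
    z=np.load(n); return z['im'],world(z['d'],z['mtx'],z['rvec'],z['tvec'])
def snap(n,tag):
    from workcell import camera,camera_params
    p=camera_params(n); im,d=camera(n); np.savez(f"pics/{n}{tag}.npz",im=im,d=d,**p); return im,world(d,**p)
E
python3 - <<'E'
from h import *
out=[]
for n in("scene","side"):
    im,W=load(f"pics/{n}0.npz")
    s=1000/1.5; x0,x1,y0,y1=.15,.85,-.65,.5
    # top view: rows = -x , cols = -y (as robot sees)
    H=int((x1-x0)*s);Wd=int((y1-y0)*s)
    T=np.zeros((H,Wd,3),np.uint8);Z=np.full((H,Wd),-1.)
    big=cv2.resize(im,None,fx=3,fy=3); d3=cv2.resize(W.astype(np.float32),None,fx=3,fy=3,interpolation=cv2.INTER_LINEAR)
    P=d3.reshape(-1,3);C=big.reshape(-1,3)
    r=((x1-P[:,0])*s);c=((y1-P[:,1])*s)
    ok=np.isfinite(r)&(r>=0)&(r<H)&(c>=0)&(c<Wd)&(P[:,2]>-.01)&(P[:,2]<.25)
    o=np.where(ok)[0];o=o[np.argsort(P[o,2])]
    T[r[o].astype(int),c[o].astype(int)]=C[o]
    for k in range(1,11): 
        y=y1-k*.1; cv2.line(T,(int((y1-y)*s),0),(int((y1-y)*s),H),(255,0,255) if abs(y)<1e-6 else (120,120,255),1)
    for k in range(2,9): cv2.line(T,(0,int((x1-k*.1)*s)),(Wd,int((x1-k*.1)*s)),(120,120,255),1)
    cv2.imwrite(f"pics/top_{n}.png",T[...,::-1]); print(T.shape)
    cx=W[(W[...,2]>.02)&(np.abs(W[...,1]-.1)<.3)&(W[...,0]>.3)]
E
```

```text
(466, 766, 3)
(466, 766, 3)
```

View pics/top_scene.png

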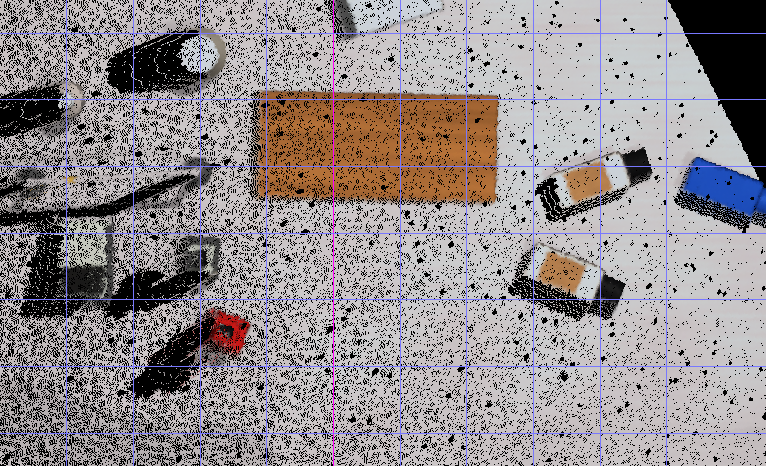

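View pics/top_side.png

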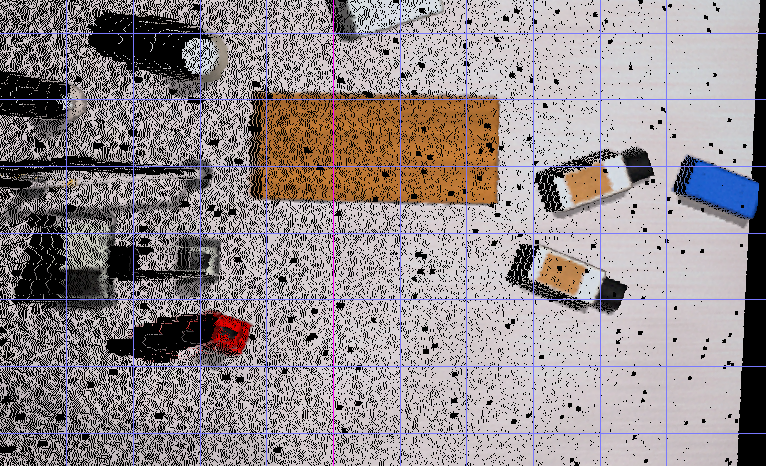

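The top views show jar A near (0.56,-0.38), jar B near (0.45,-0.35), the board centred near (0.63,-0.06), the carrier near (0.46,0.2) and the paddle near y≈0.37. Numeric fits are next.

```bash
cat > fit.py <<'E'
from h import *
def jar(W,cx,cy,r=.1):
    m=(W[...,2]>.052)&(W[...,2]<.062)&(np.hypot(W[...,0]-cx,W[...,1]-cy)<r)
    p=W[m][:,:2].astype(np.float32); q=cv2.minAreaRect(p*1000)
    m2=(W[...,2]>.03)&(W[...,2]<.07)&(np.hypot(W[...,0]-cx,W[...,1]-cy)<r); p2=W[m2][:,:2]
    a=np.array(q[0])/1000; b=cv2.boxPoints(q)/1000
    e=[(b[1]-b[0]),(b[2]-b[1])]; L=max(e,key=np.linalg.norm); L=L/np.linalg.norm(L)
    if L[1]>0: L=-L   # toward cap (-y)
    s=(p2-a)@L
    return a.round(4),np.round(q[1],1),L.round(3),'yaw',np.degrees(np.arctan2(L[1],L[0])).round(1),'span',np.percentile(s,[0.5,99.5]).round(3),len(p)
E
python3 - <<'E'
from fit import *
for n in("scene","side"):
    im,W=load(f"pics/{n}0.npz")
    print(n); print(jar(W,.56,-.39)); print(jar(W,.45,-.355))
    hsv=cv2.cvtColor(im,cv2.COLOR_RGB2HSV); X,Y,Z=W[...,0],W[...,1],W[...,2]
    b=(hsv[...,0]<20)&(hsv[...,1]>110)&(X>.5)&(X<.75)&(Y>-.3)&(Y<.15)&(Z<.025)
    print('board',cv2.minAreaRect((W[b][:,:2]*1000).astype(np.float32)),np.median(Z[b]))
    rail=(Z>.18)&(Z<.2)&(X>.5)&(X<.75)&(Y>.1)&(Y<.6)
    p=W[rail]; print('rail',len(p),p.min(0),p.max(0)); 
    if len(p)>5: 
        print(cv2.minAreaRect((p[:,:2]*1000).astype(np.float32)), np.polyfit(p[:,1],p[:,0],1))
        br=rail&(hsv[...,1]>90); print('brass',br.sum(),W[br].mean(0) if br.any() else 0)
    car=(Z>.1)&(Z<.2)&(X>.38)&(X<.56)&(Y>.1)&(Y<.3)&~(hsv[...,1]>150)
    p=W[car]; print('car',len(p),p.min(0),p.max(0))
    for lo,hi in((.12,.135),(.145,.165),(.165,.18)):
        k=car&(Z>lo)&(Z<hi); 
        if k.sum()>3: print(lo,k.sum(),np.percentile(W[k],[2,50,98],axis=0).round(4).tolist(), cv2.minAreaRect((W[k][:,:2]*1000).astype(np.float32)))
    foot=(Z>.006)&(Z<.018)&(X>.38)&(X<.56)&(Y>.12)&(Y<.28)&~(hsv[...,1]>150)
    print('foot',np.percentile(W[foot],[2,50,98],axis=0).round(4).tolist())
    pd=(Z>.02)&(Z<.08)&(X>.36)&(X<.58)&(Y>.3)&(Y<.5)
    print('pad',pd.sum(),np.percentile(W[pd],[1,50,99],axis=0).round(4).tolist(),cv2.minAreaRect((W[pd][:,:2]*1000).astype(np.float32)))
im,W=load("pics/scene0.npz")
a=cv2.resize(im[90:210,260:430],None,fx=4.5,fy=4.5,interpolation=cv2.INTER_CUBIC)
cv2.imwrite("pics/crop.png",a[...,::-1])
E
```

```text
scene
(array([ 0.5672, -0.3766]), array([100.7, 182.8]), array([ 0.788, -0.616], dtype=float32), 'yaw', np.float32(-38.0), 'span', array([-0.091,  0.098]), 540)
(array([ 0.4708, -0.3741]), array([138.6, 135.5]), array([-0.4  , -0.917], dtype=float32), 'yaw', np.float32(-113.6), 'span', array([-0.069,  0.077]), 501)
board ((631.0216674804688, -66.70068359375), (359.901611328125, 160.4208221435547), 88.8132095336914) 0.012110502386604504
rail 211 [0.57040884 0.19450532 0.18038148] [0.70685119 0.46720665 0.19772659]
((584.3101806640625, 328.8398742675781), (231.714599609375, 153.17462158203125), 61.47582244873047) [-0.05741615  0.60386646]
brass 11 [0.58097549 0.39517552 0.18843646]
car 172 [0.44018313 0.17540624 0.10016062] [0.48435801 0.21834078 0.1804177 ]
0.12 77 [[0.4404, 0.1777, 0.1216], [0.4702, 0.1924, 0.1295], [0.4835, 0.2168, 0.1346]] ((461.9198913574219, 196.32574462890625), (44.05576705932617, 42.989952087402344), 1.7726695537567139)
0.145 24 [[0.4521, 0.1904, 0.1455], [0.4645, 0.1929, 0.1527], [0.474, 0.1999, 0.1643]] ((463.0643615722656, 193.57272338867188), (22.8543701171
[... 1398 characters left out ...]
8698196411133, 41.27866744995117), 83.09893035888672)
0.145 17 [[0.4477, 0.1862, 0.1469], [0.4594, 0.1888, 0.1532], [0.4677, 0.1943, 0.1635]] ((457.2965087890625, 189.27000427246094), (8.248457908630371, 20.613718032836914), 79.44825744628906)
0.165 17 [[0.4484, 0.1865, 0.1662], [0.4566, 0.1914, 0.1727], [0.4684, 0.197, 0.1765]] ((458.6741638183594, 192.18499755859375), (10.645845413208008, 20.407583236694336), 83.6856460571289)
foot [[0.3901, 0.1322, 0.0061], [0.4621, 0.1907, 0.0111], [0.5411, 0.2665, 0.0173]]
pad 368 [[0.4039, 0.3275, 0.0227], [0.4696, 0.3739, 0.0439], [0.5771, 0.45, 0.0709]] ((495.2241516113281, 376.0188903808594), (193.8505859375, 113.32597351074219), 12.654181480407715)
```

View pics/crop.png

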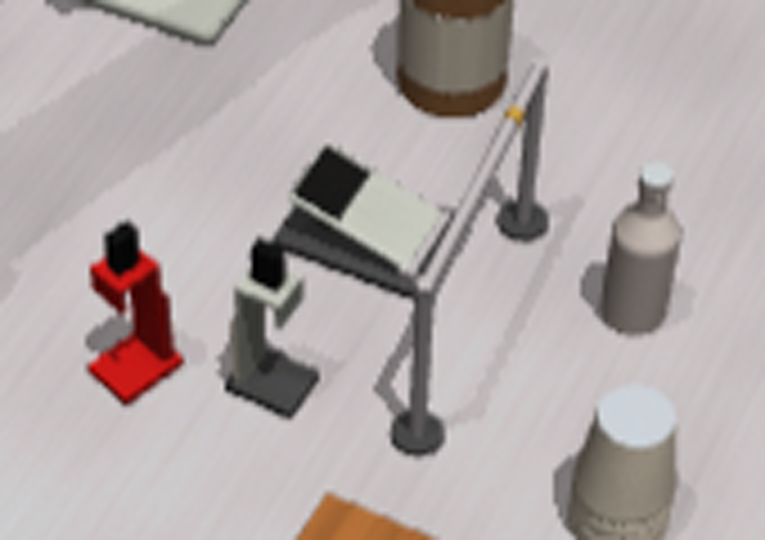

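```bash
cat >> h.py <<'E'
def rel(*targets):
    "rows (mm in tool axes, rad) from measured pose to world targets (x,y,z[m],yaw[deg])"
    from workcell import sensors
    o=sensors.get_obs(); p=o['ee_pos']; yaw=o['tcp_rot'][2]; c,s=np.cos(np.radians(yaw)),np.sin(np.radians(yaw))
    print('at',p.round(4),'yaw',yaw.round(1),'t',round(o['time'],2),'open',round(o['opening'],4),'F',o['wrist_force'].round(1))
    for x,y,z,w in targets:
        d=(np.array([x,y,z])-p)*1000; t=(yaw-w+180)%360-180
        print([round(d[0]*c+d[1]*s,1),round(d[0]*s-d[1]*c,1),round(-d[2],1)],'twist',round(np.radians(t),3))
E
cat > fit.py <<'E'
from h import *
def jars(W,im):
    m=((W[...,2]>.035)&(W[...,2]<.07)&(W[...,1]<-.2)&(W[...,0]>.3)&(W[...,0]<.75)).astype(np.uint8)
    hsv=cv2.cvtColor(im,cv2.COLOR_RGB2HSV); m[(hsv[...,0]>95)&(hsv[...,0]<130)&(hsv[...,1]>150)]=0
    m=cv2.morphologyEx(m,cv2.MORPH_OPEN,np.ones((3,3)))
    n,l,st,_=cv2.connectedComponentsWithStats(m)
    for i in range(1,n):
        if st[i,4]<150: continue
        sel=(l==i)&(W[...,2]>.040); p=W[sel]; top=p[(p[:,2]>.051)][:,:2]
        q=cv2.minAreaRect((top*1000).astype(np.float32)); b=cv2.boxPoints(q)
        L=max((b[1]-b[0],b[2]-b[1]),key=np.linalg.norm); L=L/np.linalg.norm(L); L=L*-np.sign(L[1])
        N=np.array([-L[1],L[0]]); a=p[:,:2]
        orr=sel&(hsv[...,0]<22)&(hsv[...,1]>90); oc=W[orr][:,:2].mean(0)
        s=(a-oc)@L; t=(top-oc)@N
        print('rect',np.round(q[0],1),np.round(q[1],1),'yaw',np.degrees(np.arctan2(L[1],L[0])).round(1),'label',oc.round(4),'span s',np.percentile(s,[1,99]).round(4),'t',np.percentile(t,[1,99]).round(4),'ztop',np.median(W[orr][:,2]).round(4))
E
python3 - <<'E'
from fit import *
for n in("scene","side"):
    im,W=load(f"pics/{n}0.npz"); print(n); jars(W,im)
rel((.167,.524,.30,162.3),(.47,-.33,.30,90))
E
```

```text
scene
rect [ 434.8 -362.1] [145.3  58.9] yaw -111.5 label [ 0.4414 -0.342 ] span s [-0.0507  0.0935] t [-0.0262  0.0285] ztop 0.0563
rect [ 585.2 -401.6] [ 55.9 145.1] yaw -71.1 label [ 0.5777 -0.3825] span s [-0.0497  0.0938] t [-0.0265  0.0276] ztop 0.056
side
rect [ 430.5 -364.9] [145.6  55.7] yaw -112.3 label [ 0.4384 -0.3427] span s [-0.0469  0.0959] t [-0.0257  0.0282] ztop 0.0566
rect [ 579.8 -401.5] [ 55.8 138. ] yaw -72.0 label [ 0.5747 -0.3831] span s [-0.0483  0.0952] t [-0.0276  0.0264] ztop 0.057
at [0.1671 0.5238 0.2083] yaw 162.3 t 0.1 open 0.0854 F [-1.1 -0.3  0.3]
[np.float64(0.2), np.float64(0.2), np.float64(-91.7)] twist 0.0
[np.float64(-548.1), np.float64(-721.3), np.float64(-91.7)] twist 1.262
```

apply_moves:
  motion:
    - {"jaw":1,"xyz":[-20,-26,-46]}
    - {"jaw":1,"xyz":[-50,-66,-92]}
    - {"jaw":1,"xyz":[-86,-113,-92]}
    - {"jaw":1,"xyz":[-122,-160,-92]}
    - {"jaw":1,"xyz":[-158,-208,-92]}
  grip_force: 30

```text
validation failed for argument at $.mo...
```

apply_moves:
  motion:
    - {"jaw":1,"xyz":[-36,-48,0]}
    - {"jaw":1,"xyz":[-72,-96,0]}
    - {"jaw":1,"xyz":[-108,-143,0]}
    - {"jaw":1,"xyz":[-145,-191,0]}
    - {"jaw":1,"xyz":[-180,-238,0]}

```text
validation failed for argument at $.mo...
```

apply_moves:
  motion:
    - {"jaw":1,"xyz":[-36,-48,0]}
    - {"jaw":1,"xyz":[-72,-96,0]}
    - {"jaw":1,"xyz":[-108,-143,0]}
    - {"jaw":1,"xyz":[-145,-191,0]}
    - {"jaw":1,"xyz":[-180,-238,0]}

```text
validation failed for argument at $.mo...
```

apply_moves:
  motion:
    - {"jaw":1,"xyz":[-29,-35,0],"twist":0.18}
    - {"jaw":1,"xyz":[-29,-35,0],"twist":0.36}
    - {"jaw":1,"xyz":[-29,-35,0],"twist":0.54}
    - {"jaw":1,"xyz":[-29,-35,0],"twist":0.72}
    - {"jaw":1,"xyz":[-29,-35,0],"twist":0.9}

```text
time: 0.72
ee_pos: [0.1841, 0.4816, 0.2087]
tcp_rot: [-180.0, 0.0, 110.4]
wrist_force: [0.7, 0.6, 0.3]
opening: 0.0851
grasp_force: 0.0
```

apply_moves:
  motion:
    - {"jaw":1,"xyz":[-30,0,-45],"twist":0}
    - {"jaw":1,"xyz":[-70,-1,-91],"twist":0}
    - {"jaw":1,"xyz":[-125,-2,-91],"twist":0}
    - {"jaw":1,"xyz":[-180,-3,-91],"twist":0}
    - {"jaw":1,"xyz":[-237,-4,-91],"twist":0}
  grip_force: 30

```text
time: 1.35
ee_pos: [0.2645, 0.2572, 0.2998]
tcp_rot: [180.0, 0.0, 110.8]
wrist_force: [0.9, 0.6, 0.0]
opening: 0.0855
grasp_force: 0.0
```

apply_moves:
  motion:
    - {"jaw":1,"xyz":[-57,-1,0],"twist":0}
    - {"jaw":1,"xyz":[-115,-2,0],"twist":0}
    - {"jaw":1,"xyz":[-173,-3,0],"twist":0}
    - {"jaw":1,"xyz":[-230,-4,0],"twist":0}
    - {"jaw":1,"xyz":[-287,-5,0],"twist":0}

```text
time: 1.98
ee_pos: [0.3614, -0.0133, 0.2999]
tcp_rot: [180.0, 0.0, 110.7]
wrist_force: [1.2, 0.5, -0.0]
opening: 0.0859
grasp_force: 0.0
```

apply_moves:
  motion:
    - {"jaw":1,"xyz":[-57,-1,0],"twist":0}
    - {"jaw":1,"xyz":[-115,-2,0],"twist":0}
    - {"jaw":1,"xyz":[-173,-3,0],"twist":0}
    - {"jaw":1,"xyz":[-230,-4,0],"twist":0}
    - {"jaw":1,"xyz":[-287,-5,0],"twist":0}

```text
time: 2.6
ee_pos: [0.4585, -0.2835, 0.2996]
tcp_rot: [-180.0, -0.0, 110.7]
wrist_force: [0.5, -0.1, 1.0]
opening: 0.0854
grasp_force: 0.0
```

Run:
```python
from fit import *
for n in("side","wrist"):
    im,W=snap(n,1); print(n); jars(W,im); cv2.imwrite(f"pics/{n}1.png",im[...,::-1])
rel((.47,-.33,.30,90))
```

```text
side
rect [ 431. -364.] [144.8  55.7] yaw -112.4 label [ 0.4385 -0.3428] span s [-0.0475  0.0964] t [-0.0258  0.0287] ztop 0.0569
rect [ 581.7 -404.7] [ 56.1 146.1] yaw -70.7 label [ 0.5747 -0.383 ] span s [-0.0476  0.0963] t [-0.028   0.0261] ztop 0.057
wrist
rect [ 437.4 -347.6] [110.7  55.9] yaw -111.9 label [ 0.4375 -0.3445] span s [-0.0521  0.0913] t [-0.0262  0.0277] ztop 0.0563
rect [ 575.8 -387.7] [ 56.  111.1] yaw -70.7 label [ 0.5747 -0.3837] span s [-0.0515  0.0931] t [-0.0275  0.0263] ztop 0.0565
at [ 0.4591 -0.2857  0.2965] yaw 110.5 t 2.7 open 0.0856 F [-0.4  0.5 -0.8]
[np.float64(-45.3), np.float64(-5.3), np.float64(-3.5)] twist 0.359
```

Run:
```python
from h import *
rel((.4113,-.4126,.1,68.1))
```

```text
at [ 0.4591 -0.2857  0.2965] yaw 110.5 t 2.7 open 0.0856 F [-0.4  0.5 -0.8]
[np.float64(-102.1), np.float64(-89.3), np.float64(196.5)] twist 0.741
```

apply_moves:
  motion:
    - {"jaw":1,"xyz":[-25,-22,45],"twist":0.16}
    - {"jaw":1,"xyz":[-50,-44,90],"twist":0.32}
    - {"jaw":1,"xyz":[-76,-66,135],"twist":0.48}
    - {"jaw":1,"xyz":[-102,-89,180],"twist":0.62}
    - {"jaw":1,"xyz":[-102,-89,198],"twist":0.741}

```text
time: 3.32
ee_pos: [0.4091, -0.4086, 0.0985]
tcp_rot: [-179.8, -0.1, 67.9]
wrist_force: [0.2, 0.8, 1.4]
opening: 0.0851
grasp_force: 0.0
```

Run:
```python
from h import *
rel((.4113,-.4126,.024,68.1));rel()
```

```text
at [ 0.4091 -0.4086  0.0985] yaw 67.9 t 3.33 open 0.0851 F [0.2 0.8 1.4]
[np.float64(-2.8), np.float64(3.5), np.float64(74.5)] twist -0.003
at [ 0.4091 -0.4086  0.0985] yaw 67.9 t 3.33 open 0.0851 F [0.2 0.8 1.4]
```

apply_moves:
  motion:
    - {"jaw":1,"xyz":[-2,3,40],"twist":0}
    - {"jaw":1,"xyz":[-2,3,74],"twist":0}
    - {"jaw":-0.5,"xyz":[-2,3,74],"twist":0}
    - {"jaw":-0.5,"xyz":[-2,3,74],"twist":0}
    - {"jaw":-0.5,"xyz":[-2,3,74],"twist":0}

```text
time: 3.95
ee_pos: [0.414, -0.412, 0.03]
tcp_rot: [179.9, 0.1, 68.3]
wrist_force: [0.1, 0.4, 0.3]
opening: 0.0322
grasp_force: 0.0
```

apply_moves:
  motion:
    - {"jaw":-0.5,"xyz":[0,0,0],"twist":0}
    - {"jaw":-0.5,"xyz":[0,0,0],"twist":0}
    - {"jaw":-0.5,"xyz":[0,0,0],"twist":0}

```text
time: 4.32
ee_pos: [0.4132, -0.4115, 0.0282]
tcp_rot: [180.0, 0.0, 68.3]
wrist_force: [-0.4, 0.3, 0.4]
opening: 0.0214
grasp_force: 0.0
```

Run:
```python
from fit import *
im,W=snap("side",2); jars(W,im); im2,W2=snap("wrist",2)
a=cv2.resize(im[240:400,220:400],None,fx=2.2,fy=2.2); b=cv2.resize(im2,None,fx=.55*1.0,fy=.55); 
o=np.zeros((352,760,3),np.uint8); o[:a.shape[0],:a.shape[1]]=a; o[:b.shape[0],400:400+b.shape[1]]=b
cv2.imwrite("pics/m2.png",o[...,::-1]); rel()
```

```text
rect [ 457.5 -337.8] [73.9 26.5] yaw -111.2 label [ 0.4543 -0.341 ] span s [-0.0398  0.0316] t [-0.0108  0.015 ] ztop 0.057
rect [ 581.9 -405.8] [ 56.4 146.7] yaw -71.2 label [ 0.5748 -0.3832] span s [-0.0483  0.0963] t [-0.0278  0.0259] ztop 0.0566
at [ 0.4132 -0.4114  0.028 ] yaw 68.3 t 4.42 open 0.0215 F [-0.4  0.2  0.8]
```

View pics/m2.png

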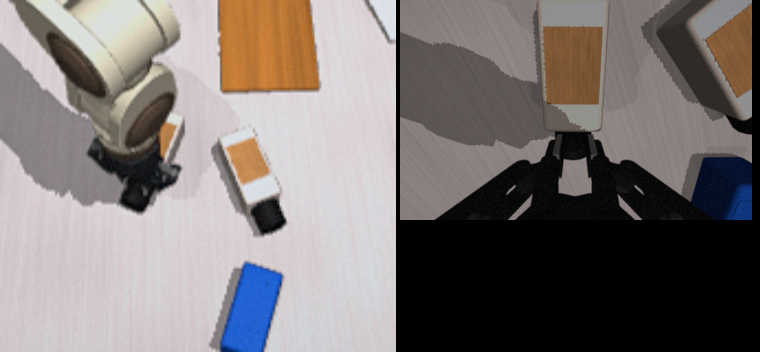

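The wrist view shows jar B directly ahead with the cap at the fingers (572,145), but the opening of 21 mm means nothing is held. I'll measure where the jar is now.

Run:
```python
from fit import *
im,W=load("pics/wrist2.npz"); jars(W,im)
print('col profile, centre col:')
for r in range(0,400,16): print(r,W[r,313].round(3),im[r,313])
```

```text
rect [ 431.9 -359.4] [132.5  55.7] yaw -112.0 label [ 0.4388 -0.3426] span s [-0.0468  0.0908] t [-0.0267  0.0266] ztop 0.0559
rect [ 569.4 -388.7] [ 45.1 111.6] yaw -70.7 label [ 0.5639 -0.3797] span s [-0.0451  0.0635] t [-0.0193  0.0203] ztop 0.0561
col profile, centre col:
0 [ 0.456 -0.298  0.053] [143 137 129]
16 [ 0.454 -0.304  0.056] [142 145 143]
32 [ 0.452 -0.309  0.055] [141 142 142]
48 [ 0.45  -0.315  0.056] [140 126 117]
64 [ 0.447 -0.32   0.056] [128  92  57]
80 [ 0.445 -0.326  0.055] [126  87  54]
96 [ 0.442 -0.332  0.056] [129  89  54]
112 [ 0.44  -0.339  0.056] [127  88  54]
128 [ 0.437 -0.345  0.056] [120  85  49]
144 [ 0.435 -0.352  0.056] [121  85  50]
160 [ 0.432 -0.359  0.055] [122  81  45]
176 [ 0.429 -0.366  0.056] [128  88  56]
192 [ 0.426 -0.373  0.057] [143 145 139]
208 [ 0.423 -0.381  0.056] [145 145 138]
224 [ 0.42  -0.389  0.055] [103  94  90]
240 [ 0.415 -0.401  0.048] [18 15 10]
256 [ 0.411 -0.41   0.049] [12  0 11]
272 [ 0.407 -0.42   0.047] [22 14 16]
288 [ 0.403 -0.43   0.048] [16 20 14]
304 [ 0.384 -0.476 -0.001] [142 133 132]
320 [ 0.378 -0.49  -0.001] [138 131 129]
336 [ 0.373 -0.504  0.001] [136 128 126]
352 [ 0.366 -0.521 -0.001] [142 130 131]
368 [ 0.416 -0.401  0.129] [7 8 2]
384 [ 0.416 -0.401  0.134] [22 18 26]
```

Run:
```python
from fit import *
im,W=load("pics/wrist2.npz")
a=cv2.resize(im[200:400,210:430],None,fx=2.6,fy=2.6,interpolation=cv2.INTER_CUBIC); a=np.clip(a.astype(float)*1.7,0,255).astype(np.uint8)
cv2.imwrite("pics/w2c.png",a[...,::-1])
for r in (260,275,290): print(r,[(c,W[r,c].round(3).tolist()) for c in range(268,360,8)])
```

```text
260 [(268, [0.367, -0.426, -0.001]), (276, [0.396, -0.398, 0.063]), (284, [0.402, -0.395, 0.07]), (292, [0.406, -0.397, 0.071]), (300, [0.403, -0.411, 0.046]), (308, [0.408, -0.411, 0.048]), (316, [0.412, -0.412, 0.05]), (324, [0.416, -0.415, 0.048]), (332, [0.42, -0.418, 0.045]), (340, [0.427, -0.406, 0.07]), (348, [0.431, -0.407, 0.07]), (356, [0.434, -0.412, 0.063])]
275 [(268, [0.395, -0.397, 0.077]), (276, [0.398, -0.398, 0.076]), (284, [0.403, -0.396, 0.082]), (292, [0.407, -0.397, 0.083]), (300, [0.399, -0.42, 0.047]), (308, [0.404, -0.42, 0.049]), (316, [0.408, -0.422, 0.048]), (324, [0.412, -0.425, 0.046]), (332, [0.416, -0.427, 0.046]), (340, [0.425, -0.411, 0.073]), (348, [0.429, -0.407, 0.082]), (356, [0.433, -0.408, 0.083])]
290 [(268, [0.4, -0.392, 0.097]), (276, [0.402, -0.394, 0.095]), (284, [0.405, -0.396, 0.094]), (292, [0.405, -0.402, 0.087]), (300, [0.379, -0.46, -0.001]), (308, [0.4, -0.43, 0.048]), (316, [0.404, -0.431, 0.048]), (324, [0.408, -0.434, 0.047]), (332, [0.402, -0.469, -0.001]), (340, [0.422, -0.419, 0.074]), (348, [0.427, -0.411, 0.087]), (356, [0.432, -0.406, 0.095])]
```

View pics/w2c.png

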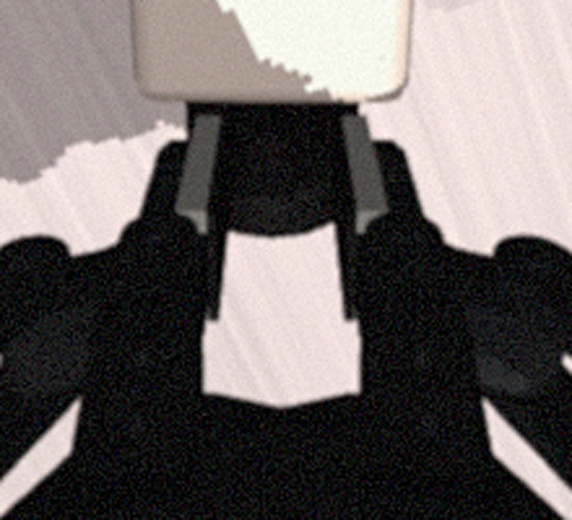

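apply_moves:
  motion:
    - {"jaw":1,"xyz":[0,0,0],"twist":0}
    - {"jaw":1,"xyz":[0,0,0],"twist":0}
    - {"jaw":1,"xyz":[0,0,0],"twist":0}
    - {"jaw":1,"xyz":[0,0,0],"twist":0}
    - {"jaw":1,"xyz":[20,0,0],"twist":0}

```text
time: 5.05
ee_pos: [0.4205, -0.393, 0.0279]
tcp_rot: [-180.0, 0.0, 68.2]
wrist_force: [-0.0, -0.1, 0.5]
opening: 0.0851
grasp_force: 0.0
```

apply_moves:
  motion:
    - {"jaw":1,"xyz":[0,0,0],"twist":0}
    - {"jaw":0,"xyz":[0,0,0],"twist":0}
    - {"jaw":0,"xyz":[0,0,0],"twist":0}
    - {"jaw":0,"xyz":[0,0,0],"twist":0}
    - {"jaw":0,"xyz":[0,0,0],"twist":0}

```text
time: 5.68
ee_pos: [0.4206, -0.3929, 0.0285]
tcp_rot: [180.0, -0.0, 68.3]
wrist_force: [-1.8, 2.7, 5.5]
opening: 0.0543
grasp_force: 30.9
```

apply_moves:
  motion:
    - {"jaw":0,"xyz":[5.7,0,-15.9],"twist":0}
    - {"jaw":0,"xyz":[13.7,0,-30.8],"twist":0}
    - {"jaw":0,"xyz":[24,0,-44],"twist":0}
    - {"jaw":0,"xyz":[36,0,-55.5],"twist":0}
    - {"jaw":0,"xyz":[50,0,-65],"twist":0}

```text
time: 6.3
ee_pos: [0.4397, -0.3457, 0.0941]
tcp_rot: [179.9, 0.0, 68.3]
wrist_force: [-0.3, 1.3, -0.6]
opening: 0.0428
grasp_force: 0.0
```

Run:
```python
from fit import *
im,W=snap("side",3); im2,W2=snap("wrist",3)
a=cv2.resize(im[220:360,220:400],None,fx=2.2,fy=2.2); b=cv2.resize(im2,None,fx=.55*1.0,fy=.55); 
o=np.zeros((310,760,3),np.uint8); o[:a.shape[0],:a.shape[1]]=a[:310]; o[:b.shape[0],400:400+b.shape[1]]=b
cv2.imwrite("pics/m3.png",o[...,::-1]); rel()
```

```text
at [ 0.4403 -0.3455  0.0947] yaw 68.4 t 6.4 open 0.0428 F [ 0.1  0.  -0.7]
```

View pics/m3.png

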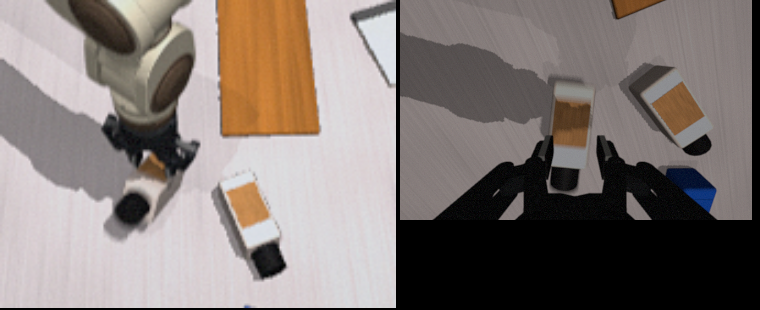

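Run:
```python
from fit import *
from workcell import camera_params
im,W=load("pics/wrist3.npz"); d=np.load("pics/wrist3.npz")['d']
p=camera_params("wrist"); R,_=cv2.Rodrigues(p['rvec']); print('cam',(-R.T@np.ravel(p['tvec'])).round(4), 'axes',R.round(3).tolist())
print('depth rng',d[d>0].min(),)
tcp=np.array([.4403,-.3455,.0947]); y=np.radians(68.35);c,s=np.cos(y),np.sin(y)
D=W-tcp; T=np.stack([D[...,0]*c+D[...,1]*s,D[...,0]*s-D[...,1]*c,-D[...,2]],-1)*1000
for r in range(230,330,8): print(r,[(cc,*T[r,cc].round(0).astype(int).tolist()) if np.isfinite(T[r,cc,0]) else cc for cc in (248,256,262,268,274,362,368,374,380,388)])
```

```text
cam [ 0.4701 -0.2688  0.2589] axes [[0.93, -0.367, 0.004], [-0.348, -0.881, 0.321], [-0.115, -0.3, -0.947]]
depth rng 0.06336032
230 [(248, -36, -68, 95), (256, -36, -60, 95), (262, -36, -54, 95), (268, -36, -48, 96), (274, -6, -32, 29), (362, -36, 44, 95), (368, -36, 50, 96), (374, -36, 55, 94), (380, -36, 61, 95), (388, -35, 69, 94)]
238 [(248, -44, -68, 95), (256, -45, -60, 95), (262, -44, -54, 95), (268, -45, -49, 95), (274, -11, -32, 27), (362, -44, 44, 95), (368, -45, 50, 95), (374, -44, 56, 94), (380, -44, 62, 95), (388, -44, 70, 95)]
246 [(248, -53, -69, 95), (256, -53, -61, 95), (262, -54, -55, 96), (268, 11, -26, -28), (274, 11, -23, -28), (362, 11, 23, -28), (368, 11, 26, -28), (374, -54, 57, 96), (380, -53, 62, 95), (388, -53, 70, 95)]
254 [(248, -62, -69, 95), (256, -62, -62, 95), (262, 11, -28, -36), (268, 11, -25, -37), (274, 11, -22, -37), (362, 11, 22, -36), (368, 12, 25, -37), (374, -62, 57, 95), (380, -63, 63, 96), (388, -62, 71, 95)]
262 [(248, 8, -35, -38), (256, 7, -31, -38), (262, 11, -26, -44), (268, 11, -24, -44), (274, 8, -22, -38), (362, 10, 21, -41), (368,
[... 1040 characters left out ...]
 -61), (374, 5, 23, -66), (380, 13, 23, -76), (388, 12, 26, -74)]
310 [(248, 12, -25, -78), (256, 12, -22, -78), (262, 1, -23, -65), (268, -2, -22, -61), (274, -131, -47, 96), (362, -130, 48, 94), (368, -2, 21, -62), (374, 13, 20, -80), (380, 12, 22, -79), (388, 13, 25, -80)]
318 [(248, 18, -22, -89), (256, 17, -20, -88), (262, 17, -18, -89), (268, -6, -22, -62), (274, -88, -36, 34), (362, -140, 49, 95), (368, -6, 22, -62), (374, 18, 18, -89), (380, 17, 20, -89), (388, 17, 22, -88)]
326 [(248, 18, -22, -93), (256, 17, -19, -92), (262, 17, -18, -92), (268, -10, -22, -61), (274, -90, -35, 27), (362, -152, 49, 95), (368, -10, 22, -62), (374, 18, 17, -93), (380, 18, 19, -93), (388, 17, 21, -92)]
```

The view shows the fingers slipped off jar B and it is lying again. The wrist depth puts the true fingertips about 24 mm above the reported TCP rather than 17 mm below it, so I must go deeper, using force as a check.

apply_moves:
  motion:
    - {"jaw":1,"xyz":[0,0,-30],"twist":0}
    - {"jaw":1,"xyz":[-20,0,-60],"twist":0}
    - {"jaw":1,"xyz":[-40,0,-70],"twist":0}
    - {"jaw":1,"xyz":[-40,0,-70],"twist":0}

```text
time: 6.9
ee_pos: [0.4241, -0.3846, 0.1634]
tcp_rot: [179.9, 0.0, 68.2]
wrist_force: [-0.0, 0.7, 0.1]
opening: 0.0854
grasp_force: 0.0
```

```bash
cat >> h.py <<'E'
def tips(W,d,h=None):
    "lowest finger points in tool frame (mm) from wrist view"
    from workcell import sensors
    o=sensors.get_obs(); y=np.radians(o['tcp_rot'][2]);c,s=np.cos(y),np.sin(y); D=W-o['ee_pos']
    T=np.stack([D[...,0]*c+D[...,1]*s,D[...,0]*s-D[...,1]*c,-D[...,2]],-1)*1000
    for sg in(-1,1):
        m=(np.abs(T[...,0])<14)&(T[...,1]*sg>5)&(T[...,1]*sg<60)&(T[...,2]<25)&(T[...,2]>-70); q=T[m]
        if len(q): print('tip side',sg,'z max',np.percentile(q[:,2],99.5).round(1),'inner y',np.percentile(sg*q[:,1],1).round(1),'x',np.percentile(q[:,0],[1,99]).round(1))
E
python3 - <<'E'
from fit import *
im,W=snap("wrist",4); jars(W,im); tips(W,None); rel()
from workcell import bot; print([a for a in dir(bot) if a[0]!='_'])
E
```

```text
rect [ 575. -387.] [ 55.6 111.7] yaw -71.0 label [ 0.5751 -0.3836] span s [-0.0521  0.0918] t [-0.0283  0.0251] ztop 0.0562
rect [ 422.3 -367.8] [110.9  55.7] yaw -118.0 label [ 0.424  -0.3645] span s [-0.051   0.0922] t [-0.0269  0.027 ] ztop 0.056
tip side -1 z max -36.5 inner y 42.1 x [-11.7  10.4]
tip side 1 z max -36.5 inner y 42.5 x [-11.6  10.6]
at [ 0.4242 -0.3838  0.1626] yaw 68.2 t 6.95 open 0.0853 F [-0.8  0.1 -0.2]
['PlanningError', 'job_done', 'tcp_to_tips']
```

Run:
```python
from h import *
rel((.3885,-.4314,.05,62),(.3885,-.4314,-.015,62))
```

```text
at [ 0.4242 -0.3838  0.1626] yaw 68.2 t 6.95 open 0.0853 F [-0.8  0.1 -0.2]
[np.float64(-57.4), np.float64(-15.5), np.float64(112.6)] twist 0.109
[np.float64(-57.4), np.float64(-15.5), np.float64(177.6)] twist 0.109
```

apply_moves:
  motion:
    - {"jaw":1,"xyz":[-57,-15.5,30],"twist":0.109}
    - {"jaw":1,"xyz":[-57,-15.5,80],"twist":0.109}
    - {"jaw":1,"xyz":[-57,-15.5,120],"twist":0.109}
    - {"jaw":1,"xyz":[-57,-15.5,150],"twist":0.109}
    - {"jaw":1,"xyz":[-57,-15.5,160],"twist":0.109}

```text
time: 7.58
ee_pos: [0.3879, -0.4289, 0.0002]
tcp_rot: [-179.8, -0.1, 62.1]
wrist_force: [0.1, -0.3, -0.0]
opening: 0.0852
grasp_force: 0.0
```

Run:
```python
from h import *
rel((.3885,-.4314,-.015,62))
```

```text
at [ 3.879e-01 -4.289e-01  2.000e-04] yaw 62.1 t 7.58 open 0.0852 F [ 0.1 -0.3 -0. ]
[np.float64(-1.9), np.float64(1.7), np.float64(15.2)] twist 0.001
```

apply_moves:
  motion:
    - {"jaw":1,"xyz":[0,1,8],"twist":0}
    - {"jaw":1,"xyz":[0,1,14],"twist":0}
    - {"jaw":-0.3,"xyz":[0,1,14],"twist":0}
    - {"jaw":-0.3,"xyz":[0,1,14],"twist":0}
    - {"jaw":-0.3,"xyz":[0,1,14],"twist":0}
  grip_force: 30

```text
time: 8.2
ee_pos: [0.3899, -0.4315, -0.0102]
tcp_rot: [179.9, 0.0, 62.0]
wrist_force: [-0.5, 1.5, 3.8]
opening: 0.0411
grasp_force: 29.7
```

apply_moves:
  motion:
    - {"jaw":-0.3,"xyz":[0,0,0],"twist":0}
    - {"jaw":-0.3,"xyz":[0,0,0],"twist":0}

```text
time: 8.45
ee_pos: [0.3899, -0.4316, -0.0102]
tcp_rot: [179.9, 0.0, 62.0]
wrist_force: [-0.9, 1.0, 6.5]
opening: 0.0409
grasp_force: 29.9
```

apply_moves:
  motion:
    - {"jaw":-0.3,"xyz":[6,0,-19.5],"twist":0}
    - {"jaw":-0.3,"xyz":[15,0,-38],"twist":0}
    - {"jaw":-0.3,"xyz":[26.5,0,-55],"twist":0}
    - {"jaw":-0.3,"xyz":[41,0,-70],"twist":0}
    - {"jaw":-0.3,"xyz":[57,0,-82],"twist":0}

```text
time: 9.07
ee_pos: [0.4171, -0.3799, 0.0722]
tcp_rot: [180.0, 0.0, 62.1]
wrist_force: [-0.5, -0.6, -2.0]
opening: 0.0413
grasp_force: 30.8
```

apply_moves:
  motion:
    - {"jaw":-0.3,"xyz":[18,0,-10],"twist":0}
    - {"jaw":-0.3,"xyz":[37.5,0,-16.5],"twist":0}
    - {"jaw":-0.3,"xyz":[58,0,-20],"twist":0}
    - {"jaw":-0.3,"xyz":[78,0,-20.5],"twist":0}
    - {"jaw":-0.3,"xyz":[98.5,0,-18],"twist":0}

```text
time: 9.7
ee_pos: [0.4632, -0.2926, 0.0887]
tcp_rot: [-180.0, -0.0, 62.0]
wrist_force: [0.6, 0.0, -1.7]
opening: 0.0408
grasp_force: 30.8
```

Run:
```python
from fit import *
im,W=snap("side",5); im2,W2=snap("wrist",5)
a=cv2.resize(im[220:360,220:400],None,fx=2.2,fy=2.2); b=cv2.resize(im2,None,fx=.55*1.0,fy=.55); 
o=np.zeros((310,760,3),np.uint8); o[:a.shape[0],:a.shape[1]]=a[:310]; o[:b.shape[0],400:400+b.shape[1]]=b
cv2.imwrite("pics/m5.png",o[...,::-1]); rel((.60,-.03,.2,62))
```

```text
at [ 0.4633 -0.2918  0.0882] yaw 62.2 t 9.8 open 0.0412 F [-0.3 -0.  -3.9]
[np.float64(295.3), np.float64(-1.4), np.float64(-111.8)] twist 0.003
```

View pics/m5.png

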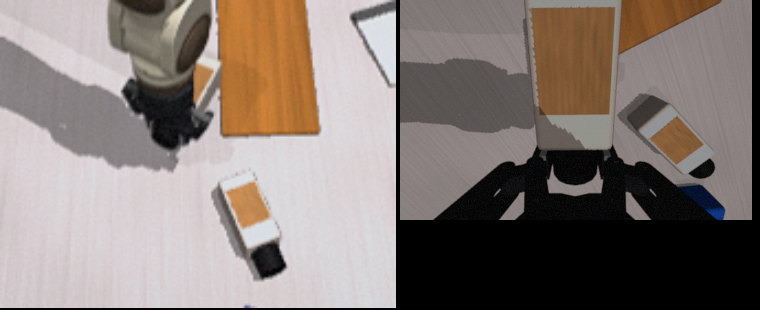

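Jar B is still held nearly level, because the grip resists turning. I'll measure its tilt.

Run:
```python
from fit import *
im,W=load("pics/wrist5.npz")
for r in range(0,400,30): print(r,W[r,313].round(3),im[r,313])
```

```text
0 [ 0.514 -0.192  0.151] [143 142 138]
30 [ 0.511 -0.2    0.153] [131  92  52]
60 [ 0.507 -0.207  0.152] [129  89  56]
90 [ 0.503 -0.214  0.152] [130  91  52]
120 [ 0.498 -0.223  0.153] [127  88  54]
150 [ 0.494 -0.231  0.153] [128  90  53]
180 [ 0.489 -0.24   0.154] [136  93  56]
210 [ 0.483 -0.251  0.152] [150 149 143]
240 [ 0.478 -0.261  0.153] [143 144 137]
270 [ 0.472 -0.273  0.153] [86 80 73]
300 [ 0.462 -0.29   0.146] [ 8 19 13]
330 [ 0.455 -0.304  0.146] [15 10 15]
360 [ 0.467 -0.281  0.186] [0 6 9]
390 [ 0.468 -0.281  0.196] [14  9  5]
```

apply_moves:
  motion:
    - {"jaw":-0.3,"xyz":[0,0,0],"twist":0}
    - {"jaw":-0.3,"xyz":[0,0,0],"twist":0}
    - {"jaw":-0.3,"xyz":[0,0,0],"twist":0}
  grip_force: 20

```text
time: 10.18
ee_pos: [0.4624, -0.2943, 0.0889]
tcp_rot: [-180.0, 0.0, 62.0]
wrist_force: [0.8, 0.9, -2.5]
opening: 0.0413
grasp_force: 30.8
```

Run:
```python
from fit import *
im,W=snap("wrist",6)
for r in range(0,260,30): print(r,W[r,313].round(3),im[r,313])
```

```text
0 [ 0.513 -0.196  0.151] [143 143 138]
30 [ 0.509 -0.203  0.152] [129  90  51]
60 [ 0.505 -0.21   0.153] [130  89  56]
90 [ 0.501 -0.218  0.152] [132  94  55]
120 [ 0.497 -0.226  0.152] [126  89  50]
150 [ 0.492 -0.235  0.153] [128  90  55]
180 [ 0.487 -0.244  0.152] [135  95  55]
210 [ 0.482 -0.254  0.153] [148 149 142]
240 [ 0.476 -0.265  0.153] [149 150 141]
```

apply_moves:
  motion:
    - {"jaw":-0.3,"xyz":[-20,0,25],"twist":0}
    - {"jaw":-0.3,"xyz":[-40,0,55],"twist":0}
    - {"jaw":-0.3,"xyz":[-60,0,80],"twist":0}
    - {"jaw":-0.3,"xyz":[-60,0,94],"twist":0}
    - {"jaw":-0.3,"xyz":[-60,0,99.5],"twist":0}

```text
time: 10.85
ee_pos: [0.4341, -0.3469, -0.0104]
tcp_rot: [-180.0, 0.0, 62.0]
wrist_force: [-12.9, 1.3, 24.3]
opening: 0.0408
grasp_force: 33.5
```

apply_moves:
  motion:
    - {"jaw":0.3,"xyz":[0,0,0],"twist":0}
    - {"jaw":0.3,"xyz":[0,0,0],"twist":0}
    - {"jaw":0.5,"xyz":[0,0,0],"twist":0}
    - {"jaw":0.5,"xyz":[-26,0,0],"twist":0}
    - {"jaw":0.5,"xyz":[-26,0,0],"twist":0}
  grip_force: 20

```text
time: 11.48
ee_pos: [0.4221, -0.3707, -0.0102]
tcp_rot: [180.0, 0.0, 62.0]
wrist_force: [1.1, 1.0, -0.5]
opening: 0.0637
grasp_force: 0.0
```

Run:
```python
from fit import *
im,W=snap("wrist",7); jars(W,im); rel()
for r in range(200,330,10): print(r,W[r,313].round(3),im[r,313])
```

```text
rect [ 457.2 -302.3] [68.6 55.6] yaw -117.5 label [ 0.4635 -0.29  ] span s [-0.0188  0.0805] t [-0.0263  0.0264] ztop 0.0559
rect [ 541.6 -361.6] [61.5 24.1] yaw -98.4 label [ 0.5464 -0.3646] span s [-0.0347  0.0384] t [-0.016   0.0049] ztop 0.0561
rect [ 388.8 -342.9] [17.2 34.7] yaw -59.5 label [ 0.3905 -0.3449] span s [-0.0178  0.0155] t [-0.0081  0.0073] ztop 0.0625
rect [ 461.  -382.3] [15. 24.] yaw -3.9 label [ 0.4591 -0.3824] span s [-0.0118  0.0129] t [-0.0067  0.0073] ztop 0.0596
rect [ 477.6 -386.2] [3.4 9.3] yaw -22.3 label [ 0.4767 -0.386 ] span s [-0.0037  0.0053] t [-0.0014  0.0016] ztop 0.0678
at [ 0.4223 -0.3701 -0.0103] yaw 62.0 t 11.53 open 0.064 F [ 0.   0.6 -0.2]
200 [ 0.443 -0.327  0.055] [148 148 142]
210 [ 0.442 -0.33   0.054] [128 116 110]
220 [ 0.439 -0.336  0.049] [20 18 19]
230 [ 0.436 -0.34   0.049] [17 14 16]
240 [ 0.434 -0.343  0.049] [19 18 10]
250 [ 0.432 -0.348  0.048] [ 7 10  8]
260 [ 0.43  -0.352  0.049] [15 15 15]
270 [ 0.428 -0.356  0.049] [21 16 16]
280 [ 0.425 -0.361  0.047] [15 15 19]
290 [ 0.406 -0.395  0.   ] [144 135 131]
300 [ 0.402 -0.402 -0.001] [148 140 137]
310 [ 0.399 -0.409 -0.   ] [145 135 133]
320 [ 0.395 -0.415 -0.   ] [146 135 133]
```

apply_moves:
  motion:
    - {"jaw":0.5,"xyz":[2.5,0,0],"twist":0}
    - {"jaw":-0.2,"xyz":[2.5,0,0],"twist":0}
    - {"jaw":-0.2,"xyz":[2.5,0,0],"twist":0}
    - {"jaw":-0.2,"xyz":[2.5,0,0],"twist":0}
    - {"jaw":-0.2,"xyz":[2.5,0,0],"twist":0}
  grip_force: 20

```text
time: 12.15
ee_pos: [0.4236, -0.3675, -0.0104]
tcp_rot: [180.0, -0.0, 62.1]
wrist_force: [-0.1, 2.4, 2.9]
opening: 0.041
grasp_force: 20.0
```

apply_moves:
  motion:
    - {"jaw":-0.2,"xyz":[2,0,-10],"twist":0}
    - {"jaw":-0.2,"xyz":[6,0,-20],"twist":0}
    - {"jaw":-0.2,"xyz":[9,0,-30],"twist":0}
    - {"jaw":-0.2,"xyz":[13,0,-40],"twist":0}
    - {"jaw":-0.2,"xyz":[13,0,-40],"twist":0}

```text
time: 12.78
ee_pos: [0.4302, -0.3564, 0.0307]
tcp_rot: [179.9, 0.0, 62.1]
wrist_force: [-0.2, -1.6, -0.9]
opening: 0.041
grasp_force: 21.2
```

Run:
```python
from fit import *
im,W=snap("wrist",8); rel()
for r in range(0,330,20): print(r,W[r,313].round(3),im[r,313])
```

```text
at [ 0.4299 -0.3564  0.03  ] yaw 62.0 t 12.82 open 0.0406 F [-0.5 -1.1 -1.7]
0 [ 0.484 -0.25   0.062] [130  92  55]
20 [ 0.481 -0.256  0.065] [136  93  57]
40 [ 0.477 -0.263  0.068] [130  88  53]
60 [ 0.474 -0.269  0.07 ] [129  93  55]
80 [ 0.471 -0.276  0.072] [134  95  55]
100 [ 0.467 -0.282  0.073] [138  95  56]
120 [ 0.464 -0.289  0.077] [131  90  58]
140 [ 0.46  -0.296  0.077] [149 151 151]
160 [ 0.457 -0.302  0.08 ] [153 157 154]
180 [ 0.453 -0.309  0.083] [153 152 153]
200 [ 0.449 -0.317  0.081] [69 63 59]
220 [ 0.445 -0.325  0.081] [26 26 24]
240 [ 0.441 -0.332  0.083] [22 25 25]
260 [ 0.437 -0.339  0.085] [22 17 23]
280 [ 0.433 -0.347  0.088] [14  8 10]
300 [ 0.395 -0.416 -0.001] [150 139 138]
320 [ 0.386 -0.433 -0.001] [149 139 138]
```

apply_moves:
  motion:
    - {"jaw":-0.2,"xyz":[17,0,-25],"twist":0}
    - {"jaw":-0.2,"xyz":[39,0,-47],"twist":0}
    - {"jaw":-0.2,"xyz":[65,0,-63.5],"twist":0}
    - {"jaw":-0.2,"xyz":[93,0,-74.5],"twist":0}
    - {"jaw":-0.2,"xyz":[124,0,-79.5],"twist":0}

```text
time: 13.45
ee_pos: [0.488, -0.2461, 0.1091]
tcp_rot: [180.0, 0.0, 62.0]
wrist_force: [1.1, -0.5, -2.1]
opening: 0.0411
grasp_force: 25.5
```

apply_moves:
  motion:
    - {"jaw":-0.2,"xyz":[18,0,1],"twist":0}
    - {"jaw":-0.2,"xyz":[36,0,2.5],"twist":0}
    - {"jaw":-0.2,"xyz":[36,0,2.5],"twist":0}

```text
time: 13.82
ee_pos: [0.5035, -0.2142, 0.1066]
tcp_rot: [-179.9, 0.1, 62.1]
wrist_force: [-8.0, -0.8, 5.0]
opening: 0.0408
grasp_force: 38.9
```

Run:
```python
from fit import *
im,W=snap("side",9); im2,W2=snap("wrist",9)
a=cv2.resize(im[220:360,220:400],None,fx=2.2,fy=2.2); b=cv2.resize(im2,None,fx=.55*1.0,fy=.55); 
o=np.zeros((310,760,3),np.uint8); o[:a.shape[0],:a.shape[1]]=a[:310]; o[:b.shape[0],400:400+b.shape[1]]=b
cv2.imwrite("pics/m9.png",o[...,::-1]); rel((.61,-.03,.2,62))
for r in range(0,330,20): print(r,W2[r,313].round(3),im2[r,313])
```

```text
at [ 0.503  -0.2146  0.1062] yaw 62.1 t 13.93 open 0.041 F [-8.4  0.6  5.7]
[np.float64(213.2), np.float64(8.1), np.float64(-93.8)] twist 0.001
0 [ 0.572 -0.076  0.012] [129  80  38]
20 [ 0.566 -0.087  0.011] [129  80  38]
40 [ 0.559 -0.1    0.012] [130  80  42]
60 [ 0.553 -0.112  0.013] [124  78  39]
80 [ 0.546 -0.125  0.007] [79 65 63]
100 [ 0.539 -0.139  0.029] [111 101  93]
120 [ 0.533 -0.151  0.061] [85 60 35]
140 [ 0.528 -0.161  0.087] [89 61 39]
160 [ 0.524 -0.169  0.105] [113 103  97]
180 [ 0.521 -0.175  0.121] [132 117 112]
200 [ 0.517 -0.183  0.128] [11 16 10]
220 [ 0.514 -0.189  0.138] [0 0 0]
240 [ 0.512 -0.194  0.15 ] [0 1 4]
260 [ 0.508 -0.202  0.153] [11  2  3]
280 [ 0.5   -0.215  0.146] [0 0 0]
300 [ 0.439 -0.324 -0.   ] [152 143 142]
320 [ 0.427 -0.348  0.   ] [155 141 140]
```

View pics/m9.png

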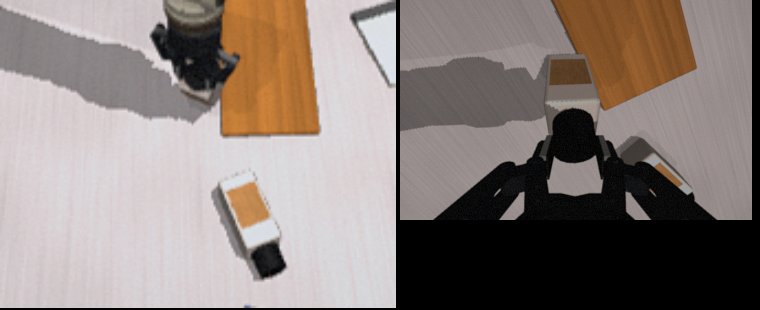

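The jar is upright to within about 23°, with its base against the board edge. Next I lift it over the board and finish the tilt there.

apply_moves:
  motion:
    - {"jaw":-0.2,"xyz":[-5,0,-25],"twist":0}
    - {"jaw":-0.2,"xyz":[0,5,-50],"twist":0}
    - {"jaw":-0.2,"xyz":[45,10,-50],"twist":0}
    - {"jaw":-0.2,"xyz":[90,17,-50],"twist":0}
    - {"jaw":-0.2,"xyz":[120,17,-50],"twist":0}

```text
time: 14.55
ee_pos: [0.5766, -0.1156, 0.1552]
tcp_rot: [-179.9, 0.0, 62.1]
wrist_force: [-0.6, -0.7, -2.2]
opening: 0.0408
grasp_force: 30.2
```

```bash
cat >> h.py <<'E'
def tilt(W,im):
    c=313; k=[r for r in range(0,400) if im[r,c,0]>im[r,c,2]*1.5 and W[r,c,2]>.02 ] 
    if len(k)>8:
        P=W[k,c]; P=P[np.isfinite(P[:,0])]; v=np.linalg.svd(P-P.mean(0))[2][0]; print('label pts',len(k),'tilt from vertical',np.degrees(np.arccos(abs(v[2]))).round(1),'z',P[:,2].min().round(3),P[:,2].max().round(3))
    else: print('few label pts',len(k))
E
python3 - <<'E'
from fit import *
im,W=snap("wrist",10); tilt(W,im); rel()
E
```

```text
label pts 79 tilt from vertical 24.1 z 0.085 0.263
at [ 0.5776 -0.1131  0.155 ] yaw 62.2 t 14.6 open 0.041 F [-0.7  4.  -3. ]
```

apply_moves:
  motion:
    - {"jaw":-0.2,"xyz":[0,0,25],"twist":0}
    - {"jaw":-0.2,"xyz":[0,0,38],"twist":0}
    - {"jaw":-0.2,"xyz":[12,0,41],"twist":0}
    - {"jaw":-0.2,"xyz":[28,0,41],"twist":0}
    - {"jaw":-0.2,"xyz":[44,0,41],"twist":0}
  grip_force: 20

```text
time: 15.22
ee_pos: [0.5964, -0.0782, 0.1165]
tcp_rot: [180.0, -0.0, 62.0]
wrist_force: [-1.9, -0.2, 0.2]
opening: 0.0408
grasp_force: 33.6
```

Run:
```python
from fit import *
im,W=snap("wrist",11); tilt(W,im); rel()
```

```text
label pts 52 tilt from vertical 14.2 z 0.033 0.225
at [ 0.5972 -0.0767  0.1162] yaw 62.0 t 15.28 open 0.0409 F [-2.6  2.7  9.7]
```

apply_moves:
  motion:
    - {"jaw":-0.2,"xyz":[14,0,0],"twist":0}
    - {"jaw":-0.2,"xyz":[28,0,0],"twist":0}
    - {"jaw":-0.2,"xyz":[38,0,0],"twist":0}
    - {"jaw":-0.2,"xyz":[38,0,0],"twist":0}

```text
time: 15.78
ee_pos: [0.6146, -0.0437, 0.1153]
tcp_rot: [-180.0, -0.0, 62.1]
wrist_force: [-1.1, 0.1, -0.6]
opening: 0.0404
grasp_force: 32.8
```

Run:
```python
from fit import *
im,W=snap("wrist",12); tilt(W,im); rel()
```

```text
label pts 49 tilt from vertical 11.7 z 0.039 0.226
at [ 0.6144 -0.0441  0.1153] yaw 62.1 t 15.82 open 0.0411 F [ 0.2  0.6 -0.5]
```

apply_moves:
  motion:
    - {"jaw":-0.2,"xyz":[3,0,3],"twist":0}
    - {"jaw":-0.2,"xyz":[14,0,3],"twist":0}
    - {"jaw":-0.2,"xyz":[24,0,3],"twist":0}
    - {"jaw":-0.2,"xyz":[24,0,4],"twist":0}

```text
time: 16.32
ee_pos: [0.6267, -0.0233, 0.1147]
tcp_rot: [179.8, -0.1, 62.0]
wrist_force: [-3.8, -0.1, 22.2]
opening: 0.0409
grasp_force: 37.1
```

Run:
```python
from fit import *
im,W=snap("wrist",13); tilt(W,im); rel()
for r in range(60,330,12): print(r,W[r,313].round(3),im[r,313])
```

```text
label pts 39 tilt from vertical 4.3 z 0.034 0.225
at [ 0.6265 -0.0234  0.1147] yaw 62.0 t 16.38 open 0.0409 F [-3.3 -2.2 17.2]
60 [0.678 0.08  0.012] [119  71  38]
72 [0.673 0.072 0.011] [130  83  41]
84 [0.669 0.064 0.011] [134  83  36]
96 [0.664 0.055 0.011] [138  85  39]
108 [0.66  0.046 0.009] [147  88  43]
120 [0.655 0.037 0.01 ] [146  94  44]
132 [0.65  0.028 0.013] [131  83  38]
144 [0.645 0.019 0.01 ] [127  81  39]
156 [0.64  0.009 0.011] [128  80  40]
168 [ 0.634 -0.001  0.012] [104  61  30]
180 [ 0.629 -0.011  0.013] [74 51 36]
192 [ 0.633 -0.004  0.077] [52 39 16]
204 [ 0.636 -0.     0.116] [69 63 60]
216 [ 0.634 -0.004  0.124] [124 115 108]
228 [ 0.634 -0.005  0.139] [0 0 0]
240 [ 0.635 -0.003  0.157] [5 0 0]
252 [ 0.632 -0.008  0.159] [14 19 11]
264 [ 0.63  -0.013  0.16 ] [4 4 9]
276 [ 0.627 -0.018  0.161] [4 0 0]
288 [ 0.624 -0.024  0.161] [12  8 12]
300 [ 0.621 -0.029  0.162] [12 17  9]
312 [ 0.618 -0.034  0.163] [13 12 18]
324 [ 0.55  -0.159  0.012] [140  88  40]
```

apply_moves:
  motion:
    - {"jaw":-0.2,"xyz":[-2,0,-3],"twist":0}
    - {"jaw":0.4,"xyz":[-2,0,-3],"twist":0}
    - {"jaw":0.6,"xyz":[-2,0,-3],"twist":0}
    - {"jaw":0.6,"xyz":[-2,0,-40],"twist":0}
    - {"jaw":0.8,"xyz":[-2,0,-90],"twist":0}

```text
time: 17.0
ee_pos: [0.6238, -0.0249, 0.2008]
tcp_rot: [-179.8, 0.1, 62.0]
wrist_force: [1.4, -0.4, 1.8]
opening: 0.0771
grasp_force: 0.0
```

apply_moves:
  motion:
    - {"jaw":1,"xyz":[-60,0,-20],"twist":0}
    - {"jaw":1,"xyz":[-120,0,-40],"twist":0}
    - {"jaw":1,"xyz":[-170,10,-40],"twist":-0.16}
    - {"jaw":1,"xyz":[-230,20,-40],"twist":-0.32}
    - {"jaw":1,"xyz":[-280,20,-40],"twist":-0.48}

```text
time: 17.62
ee_pos: [0.5101, -0.2836, 0.2409]
tcp_rot: [-180.0, -0.0, 89.8]
wrist_force: [0.2, -0.1, -0.9]
opening: 0.0853
grasp_force: 0.0
```

Run:
```python
from fit import *
im,W=snap("wrist",14); jars(W,im); rel()
im,W=snap("side",14); jars(W,im)
X,Y,Z=np.moveaxis(W,-1,0); m=(X>.53)&(X<.75)&(Y>-.25)&(Y<.13)&(Z>.03)&(Z<.2)
for lo,hi in((.03,.08),(.08,.12),(.14,.17)):
    k=m&(Z>lo)&(Z<hi); print(lo,k.sum(),np.percentile(W[k],[2,50,98],axis=0).round(3).tolist())
```

```text
rect [ 575.7 -387.5] [ 55.9 112.1] yaw -70.8 label [ 0.5747 -0.3874] span s [-0.0552  0.0888] t [-0.0263  0.0281] ztop 0.0564
at [ 0.5076 -0.2877  0.241 ] yaw 90.3 t 17.68 open 0.0857 F [-0.7 -3.8 -0.2]
rect [ 581.7 -404.8] [ 55.6 144.7] yaw -71.2 label [ 0.575  -0.3832] span s [-0.0478  0.0956] t [-0.0279  0.0265] ztop 0.0569
0.03 108 [[0.582, -0.075, 0.031], [0.619, -0.062, 0.059], [0.651, -0.037, 0.079]]
0.08 120 [[0.581, -0.075, 0.081], [0.613, -0.061, 0.101], [0.65, -0.036, 0.119]]
0.14 114 [[0.598, -0.059, 0.143], [0.615, -0.046, 0.159], [0.635, -0.022, 0.165]]
```

Run:
```python
from h import *
rel((.5767,-.3905,.06,109.2),(.5767,-.3905,-.016,109.2))
```

```text
at [ 0.5089 -0.2854  0.2411] yaw 89.6 t 17.73 open 0.0855 F [0.9 0.8 0.2]
[np.float64(-104.6), np.float64(68.5), np.float64(181.1)] twist -0.342
[np.float64(-104.6), np.float64(68.5), np.float64(257.1)] twist -0.342
```

apply_moves:
  motion:
    - {"jaw":1,"xyz":[-35,23,50],"twist":-0.17}
    - {"jaw":1,"xyz":[-75,48,90],"twist":-0.342}
    - {"jaw":1,"xyz":[-105,69,130],"twist":-0.342}
    - {"jaw":1,"xyz":[-105,69,180],"twist":-0.342}
    - {"jaw":1,"xyz":[-105,69,200],"twist":-0.342}

```text
time: 18.35
ee_pos: [0.5779, -0.3859, 0.0373]
tcp_rot: [-179.8, -0.3, 109.1]
wrist_force: [0.1, 0.3, 0.4]
opening: 0.085
grasp_force: 0.0
```

Run:
```python
from fit import *
im,W=snap("wrist",15); jars(W,im); rel((.5767,-.3905,-.016,109.2))
```

```text
rect [ 575.8 -387.3] [ 55.8 112.1] yaw -70.7 label [ 0.5742 -0.3816] span s [-0.0499  0.083 ] t [-0.027   0.0265] ztop 0.056
at [ 0.5776 -0.3856  0.0365] yaw 109.1 t 18.4 open 0.0851 F [ 0.6 -0.5 -2.6]
[np.float64(-4.3), np.float64(-2.5), np.float64(52.5)] twist -0.001
```

apply_moves:
  motion:
    - {"jaw":1,"xyz":[-3,-1,25],"twist":0}
    - {"jaw":1,"xyz":[-3,-1,45],"twist":0}
    - {"jaw":1,"xyz":[-3,-1,54],"twist":0}
    - {"jaw":0,"xyz":[-3,-1,54],"twist":0}
    - {"jaw":0,"xyz":[-3,-1,54],"twist":0}
  grip_force: 60

```text
time: 19.02
ee_pos: [0.5796, -0.3907, -0.011]
tcp_rot: [180.0, 0.1, 109.1]
wrist_force: [1.2, -1.0, -3.2]
opening: 0.0553
grasp_force: 64.4
```

apply_moves:
  motion:
    - {"jaw":0,"xyz":[0,0,0],"twist":0}
    - {"jaw":0,"xyz":[0,0,0],"twist":0}
    - {"jaw":0,"xyz":[0,0,-10],"twist":0}
    - {"jaw":0,"xyz":[0,0,-30],"twist":0}

```text
time: 19.52
ee_pos: [0.5785, -0.3899, 0.0172]
tcp_rot: [-179.9, -0.1, 109.1]
wrist_force: [0.1, 0.3, -4.2]
opening: 0.0556
grasp_force: 64.5
```

Run:
```python
from h import *
rel((.43,-.36,.01,80))
```

```text
at [ 0.5785 -0.3899  0.0172] yaw 109.1 t 19.52 open 0.0556 F [ 0.1  0.3 -4.2]
[np.float64(76.9), np.float64(-130.5), np.float64(7.2)] twist 0.509
```

Gripped and lifted. I'll carry it to the nearer spot, turn it and lower it.

apply_moves:
  motion:
    - {"jaw":0,"xyz":[20,-30,0],"twist":0.12}
    - {"jaw":0,"xyz":[40,-65,0],"twist":0.26}
    - {"jaw":0,"xyz":[60,-100,0],"twist":0.4}
    - {"jaw":0,"xyz":[77,-130,0],"twist":0.51}
    - {"jaw":0,"xyz":[77,-130,14],"twist":0.51}

```text
time: 20.15
ee_pos: [0.4303, -0.3609, 0.0059]
tcp_rot: [179.9, 0.1, 79.8]
wrist_force: [1.9, -0.7, -2.7]
opening: 0.0553
grasp_force: 65.4
```

apply_moves:
  motion:
    - {"jaw":0,"xyz":[0,0,10],"twist":0}
    - {"jaw":0,"xyz":[0,0,15],"twist":0}
    - {"jaw":0.6,"xyz":[0,0,15],"twist":0}
    - {"jaw":1,"xyz":[0,0,15],"twist":0}
    - {"jaw":1,"xyz":[0,0,15],"twist":0}

```text
time: 20.78
ee_pos: [0.4315, -0.3603, -0.0114]
tcp_rot: [180.0, 0.0, 79.9]
wrist_force: [0.2, 1.1, 0.7]
opening: 0.0854
grasp_force: 0.0
```

apply_moves:
  motion:
    - {"jaw":1,"xyz":[0,0,-40],"twist":0}
    - {"jaw":1,"xyz":[0,0,-90],"twist":0}
    - {"jaw":1,"xyz":[0,0,-130],"twist":0}
    - {"jaw":1,"xyz":[0,0,-130],"twist":0}
  grip_force: 20

```text
time: 21.28
ee_pos: [0.4326, -0.3614, 0.1223]
tcp_rot: [179.7, 0.2, 79.9]
wrist_force: [-0.8, -0.8, -0.2]
opening: 0.0853
grasp_force: 0.0
```

Run:
```python
from fit import *
im,W=snap("wrist",16); jars(W,im); rel()
```

```text
rect [ 432.5 -355.6] [110.1  55.7] yaw -100.0 label [ 0.4331 -0.3524] span s [-0.0516  0.092 ] t [-0.027   0.0269] ztop 0.0561
at [ 0.4319 -0.3608  0.1199] yaw 79.9 t 21.32 open 0.0853 F [ 0.2 -0.3 -0.8]
```

Run:
```python
from h import *
rel((.4155,-.4516,-.0105,80))
```

```text
at [ 0.4319 -0.3608  0.1199] yaw 79.9 t 21.32 open 0.0853 F [ 0.2 -0.3 -0.8]
[np.float64(-92.2), np.float64(-0.2), np.float64(130.4)] twist -0.001
```

apply_moves:
  motion:
    - {"jaw":1,"xyz":[-45,0,20],"twist":0}
    - {"jaw":1,"xyz":[-92,0,60],"twist":0}
    - {"jaw":0.6,"xyz":[-92,0,100],"twist":0}
    - {"jaw":0.5,"xyz":[-92,0,120],"twist":0}
    - {"jaw":0.5,"xyz":[-92,0,130],"twist":0}

```text
time: 21.95
ee_pos: [0.4147, -0.4499, -0.0129]
tcp_rot: [-179.9, -0.1, 79.9]
wrist_force: [0.4, -0.0, -0.6]
opening: 0.0641
grasp_force: 0.0
```

Run:
```python
from h import *
im,W=snap("wrist",17); rel((.4155,-.4516,-.0105,80))
for r in range(190,320,8): print(r,W[r,313].round(4),im[r,313])
```

```text
at [ 0.4148 -0.4499 -0.0132] yaw 80.0 t 22.0 open 0.0641 F [-0.5 -0.5 -1. ]
[np.float64(-1.6), np.float64(1.0), np.float64(-2.7)] twist -0.001
190 [ 0.4224 -0.3973  0.0551] [148 151 143]
198 [ 0.422  -0.3997  0.0565] [149 149 142]
206 [ 0.4215 -0.4025  0.0566] [150 152 145]
214 [ 0.4207 -0.4064  0.0542] [146 146 137]
222 [ 0.4196 -0.412   0.0481] [32 28 26]
230 [ 0.4192 -0.4146  0.0496] [10  6  7]
238 [ 0.4185 -0.4183  0.0489] [ 3  3 14]
246 [ 0.4178 -0.4221  0.048 ] [0 0 0]
254 [ 0.4172 -0.4256  0.0481] [4 0 0]
262 [ 0.4164 -0.4295  0.0475] [10  7 13]
270 [ 0.4157 -0.4334  0.0471] [ 5  5 10]
278 [ 0.4151 -0.4369  0.0475] [ 2  6 14]
286 [ 0.4144 -0.4405  0.0478] [12  4  5]
294 [ 0.4136 -0.445   0.047 ] [53 51 53]
302 [ 4.056e-01 -4.849e-01 -1.000e-04] [146 136 135]
310 [ 0.4044 -0.4914 -0.0008] [141 133 134]
318 [ 4.036e-01 -4.965e-01  4.000e-04] [144 136 135]
```

apply_moves:
  motion:
    - {"jaw":-0.2,"xyz":[0,0,-1],"twist":0}
    - {"jaw":-0.2,"xyz":[0,0,-1],"twist":0}
    - {"jaw":-0.2,"xyz":[0,0,-1],"twist":0}
    - {"jaw":-0.2,"xyz":[0,0,-1],"twist":0}
  grip_force: 20

```text
time: 22.5
ee_pos: [0.4157, -0.4516, -0.0092]
tcp_rot: [179.9, 0.1, 79.9]
wrist_force: [0.8, -0.2, 4.4]
opening: 0.0405
grasp_force: 20.6
```

apply_moves:
  motion:
    - {"jaw":-0.2,"xyz":[5,0,-20],"twist":0}
    - {"jaw":-0.2,"xyz":[13,0,-39],"twist":0}
    - {"jaw":-0.2,"xyz":[24,0,-56],"twist":0}
    - {"jaw":-0.2,"xyz":[37,0,-72],"twist":0}
    - {"jaw":-0.2,"xyz":[52,0,-86],"twist":0}

```text
time: 23.12
ee_pos: [0.4244, -0.3988, 0.0769]
tcp_rot: [180.0, 0.0, 79.9]
wrist_force: [1.0, 0.0, -1.0]
opening: 0.0406
grasp_force: 25.0
```

apply_moves:
  motion:
    - {"jaw":-0.2,"xyz":[21,0,-14],"twist":0}
    - {"jaw":-0.2,"xyz":[45,0,-25],"twist":0}
    - {"jaw":-0.2,"xyz":[70,0,-31],"twist":0}
    - {"jaw":-0.2,"xyz":[95,0,-33],"twist":0}
    - {"jaw":-0.2,"xyz":[121,0,-30],"twist":0}

```text
time: 23.75
ee_pos: [0.4462, -0.279, 0.1079]
tcp_rot: [179.8, 0.1, 79.9]
wrist_force: [-1.2, -0.3, 8.0]
opening: 0.0405
grasp_force: 34.7
```

Run:
```python
from h import *
im,W=snap("wrist",18); tilt(W,im); rel((.595,-.22,.15,80),(.605,-.165,.117,80))
for r in range(60,320,16): print(r,W[r,313].round(4),im[r,313])
```

```text
label pts 51 tilt from vertical 10.5 z 0.02 0.217
at [ 0.4463 -0.2764  0.1074] yaw 80.0 t 23.8 open 0.0408 F [-0.1  3.6 14.3]
[np.float64(81.4), np.float64(136.6), np.float64(-42.6)] twist 0.0
[np.float64(137.3), np.float64(136.9), np.float64(-9.6)] twist 0.0
60 [ 0.4626 -0.1649 -0.0006] [133 124 122]
76 [ 4.604e-01 -1.773e-01  4.000e-04] [133 126 125]
92 [ 4.581e-01 -1.900e-01  1.000e-04] [138 127 126]
108 [ 0.4557 -0.2032 -0.0005] [143 135 133]
124 [ 0.4532 -0.2168 -0.0005] [133 123 123]
140 [ 4.507e-01 -2.308e-01 -3.000e-04] [143 134 132]
156 [ 0.4488 -0.2424  0.017 ] [58 44 31]
172 [ 0.449  -0.2447  0.0685] [60 42 29]
188 [ 0.449  -0.247   0.1011] [67 60 56]
204 [ 0.4481 -0.2524  0.1149] [103  94  90]
220 [ 0.4476 -0.2564  0.1289] [0 0 0]
236 [ 0.4478 -0.2564  0.1484] [0 0 0]
252 [ 0.4464 -0.2642  0.1493] [ 9 11 12]
268 [ 0.4448 -0.2729  0.149 ] [10  3 13]
284 [ 0.4431 -0.2821  0.1485] [11 15  9]
300 [ 0.4414 -0.2918  0.1481] [16  9 15]
316 [ 4.154e-01 -4.259e-01 -3.000e-04] [147 138 134]
```

apply_moves:
  motion:
    - {"jaw":-0.2,"xyz":[0,0,-30],"twist":0}
    - {"jaw":-0.2,"xyz":[25,25,-45],"twist":0}
    - {"jaw":-0.2,"xyz":[60,60,-45],"twist":0}
    - {"jaw":-0.2,"xyz":[98,98,-45],"twist":0}
    - {"jaw":-0.2,"xyz":[137,137,-45],"twist":0}

```text
time: 24.42
ee_pos: [0.6048, -0.1669, 0.1503]
tcp_rot: [-179.9, -0.0, 79.9]
wrist_force: [0.1, -0.1, -3.4]
opening: 0.0406
grasp_force: 33.8
```

apply_moves:
  motion:
    - {"jaw":-0.2,"xyz":[0,0,10],"twist":0}
    - {"jaw":-0.2,"xyz":[0,0,22],"twist":0}
    - {"jaw":-0.2,"xyz":[0,0,31],"twist":0}
    - {"jaw":-0.2,"xyz":[0,0,34],"twist":0}
    - {"jaw":-0.2,"xyz":[0,0,34],"twist":0}

```text
time: 25.05
ee_pos: [0.6041, -0.1701, 0.1201]
tcp_rot: [179.7, -0.0, 79.9]
wrist_force: [-3.6, 1.6, 15.6]
opening: 0.0406
grasp_force: 36.0
```

Run:
```python
from h import *
im,W=snap("wrist",19); rel((.605,-.165,.117,80))
for r in range(140,320,12): print(r,W[r,313].round(4),im[r,313])
```

```text
at [ 0.6041 -0.1701  0.1201] yaw 79.8 t 25.1 open 0.0407 F [-3.4  2.3 15.5]
[np.float64(5.2), np.float64(-0.0), np.float64(3.1)] twist -0.003
140 [ 0.6089 -0.122   0.0104] [126  74  37]
152 [ 0.6079 -0.1288  0.0367] [64 52 38]
164 [ 0.6077 -0.1316  0.0729] [56 41 19]
176 [ 0.6075 -0.1344  0.0979] [71 55 40]
188 [ 0.6073 -0.1367  0.118 ] [73 64 63]
200 [ 0.6065 -0.1414  0.1263] [138 137 126]
212 [ 0.6059 -0.1452  0.1352] [0 0 0]
224 [ 0.6058 -0.1466  0.1486] [5 4 7]
236 [ 0.6057 -0.1477  0.1601] [8 9 7]
248 [ 0.6048 -0.1526  0.1627] [16 16 18]
260 [ 0.6036 -0.1593  0.1619] [19 17 20]
272 [ 0.6024 -0.1659  0.1616] [0 0 0]
284 [ 0.6011 -0.1726  0.1616] [7 4 2]
296 [ 0.5997 -0.1803  0.1606] [14 17  8]
308 [ 0.5736 -0.3148  0.0006] [161 148 147]
```

apply_moves:
  motion:
    - {"jaw":-0.2,"xyz":[0,0,-2],"twist":0}
    - {"jaw":0.4,"xyz":[0,0,-2],"twist":0}
    - {"jaw":0.6,"xyz":[0,0,-2],"twist":0}
    - {"jaw":0.6,"xyz":[0,0,-40],"twist":0}
    - {"jaw":0.8,"xyz":[0,0,-100],"twist":0}

```text
time: 25.72
ee_pos: [0.6031, -0.1695, 0.2153]
tcp_rot: [-179.7, -0.0, 79.9]
wrist_force: [1.2, -0.7, 0.9]
opening: 0.077
grasp_force: 0.0
```

apply_moves:
  motion:
    - {"jaw":1,"xyz":[10,-50,-30],"twist":-0.17}
    - {"jaw":1,"xyz":[45,-95,-30],"twist":-0.34}
    - {"jaw":1,"xyz":[90,-130,-30],"twist":-0.51}
    - {"jaw":1,"xyz":[140,-160,-30],"twist":-0.68}
    - {"jaw":1,"xyz":[190,-190,-30],"twist":-0.85}

```text
time: 26.35
ee_pos: [0.4493, 0.0519, 0.2464]
tcp_rot: [180.0, 0.0, 128.9]
wrist_force: [0.4, 1.5, -0.5]
opening: 0.0854
grasp_force: 0.0
```

Run:
```python
from fit import *
im,W=snap("side",20); jars(W,im)
X,Y,Z=np.moveaxis(W,-1,0); m=(X>.53)&(X<.75)&(Y>-.27)&(Y<.13)&(Z>.03)&(Z<.2)
for y0,y1 in((-.27,-.11),(-.11,.05)):
  for lo,hi in((.03,.08),(.08,.12),(.15,.17)):
    k=m&(Z>lo)&(Z<hi)&(Y>y0)&(Y<y1); print(lo,k.sum(),np.percentile(W[k],[2,50,98],axis=0).round(3).tolist() if k.any() else 0)
rel((.42,.18,.26,180))
```

```text
0.03 109 [[0.575, -0.188, 0.031], [0.602, -0.183, 0.053], [0.628, -0.172, 0.078]]
0.08 109 [[0.576, -0.188, 0.082], [0.603, -0.181, 0.102], [0.629, -0.135, 0.12]]
0.15 115 [[0.586, -0.176, 0.151], [0.606, -0.159, 0.16], [0.623, -0.137, 0.165]]
0.03 88 [[0.582, -0.073, 0.032], [0.603, -0.056, 0.062], [0.651, -0.038, 0.077]]
0.08 127 [[0.581, -0.077, 0.081], [0.61, -0.059, 0.1], [0.65, -0.036, 0.119]]
0.15 96 [[0.598, -0.058, 0.151], [0.616, -0.042, 0.16], [0.634, -0.021, 0.165]]
at [0.4473 0.0567 0.2469] yaw 129.6 t 26.4 open 0.0854 F [0.8 4.6 1.5]
[np.float64(112.4), np.float64(57.5), np.float64(-13.1)] twist -0.88
```

apply_moves:
  motion:
    - {"jaw":1,"xyz":[25,15,-5],"twist":-0.17}
    - {"jaw":1,"xyz":[50,30,-13],"twist":-0.34}
    - {"jaw":1,"xyz":[80,45,-13],"twist":-0.51}
    - {"jaw":1,"xyz":[105,57,-13],"twist":-0.68}
    - {"jaw":1,"xyz":[112,57,-13],"twist":-0.86}

```text
time: 27.02
ee_pos: [0.4246, 0.175, 0.2591]
tcp_rot: [-180.0, -0.0, 178.3]
wrist_force: [0.4, 0.3, -0.0]
opening: 0.0853
grasp_force: 0.0
```

Run:
```python
from h import *
from workcell import sensors
im,W=snap("wrist",21); rel()
hsv=cv2.cvtColor(im,cv2.COLOR_RGB2HSV); X,Y,Z=np.moveaxis(W,-1,0)
red=(hsv[...,1]>130)
near=(X>.38)&(X<.56)&(Y>.12)&(Y<.28)&~red
for lo,hi in((.006,.018),(.118,.136),(.166,.176)):
    k=(near&(Z>lo)&(Z<hi))
    if k.sum()>5: print(lo,k.sum(),np.median(Z[k]).round(4),cv2.minAreaRect((W[k][:,:2]*1000).astype(np.float32)))
r=(Z>.18)&(Z<.2)&(X>.5)&(X<.7)&(Y>.1)&(Y<.6)
if r.sum()>5:
    p=W[r]; print('rail',r.sum(),p.min(0).round(3),p.max(0).round(3),np.polyfit(p[:,1],p[:,0],1))
cv2.imwrite("pics/w21.png",im[...,::-1])
```

```text
at [0.4243 0.1749 0.2592] yaw 178.8 t 27.07 open 0.0855 F [-0.5  0.2  1.2]
0.006 420 0.0114 ((435.6329040527344, 197.6757049560547), (49.310516357421875, 108.2219467163086), 88.37593841552734)
0.118 884 0.1304 ((459.732421875, 196.59434509277344), (36.05020523071289, 41.84476852416992), 87.59524536132812)
0.166 306 0.1704 ((458.96075439453125, 196.87950134277344), (13.535401344299316, 22.946687698364258), 89.20417785644531)
rail 1517 [0.564 0.197 0.18 ] [0.591 0.462 0.191] [-0.06136813  0.59734312]
```

View pics/w21.png

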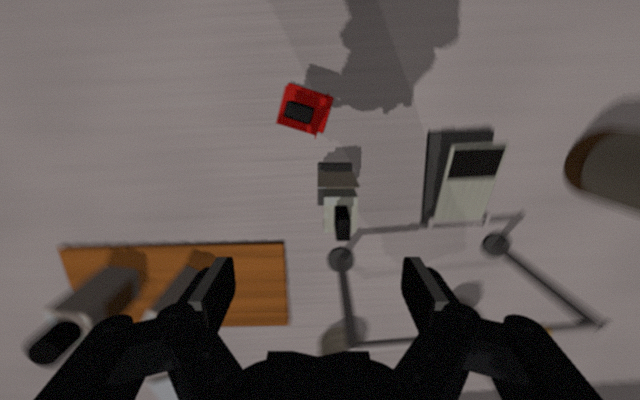

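The wrist picture shows the grey carrier, with its tab at (342,222), and the red decoy at (303,108). The paddle is at (465,180) and the rail runs from (345,345) to (600,322). Now to grasp the carrier tab.

Run:
```python
from h import *
im,W=load("pics/wrist21.npz"); X,Y,Z=np.moveaxis(W,-1,0); hsv=cv2.cvtColor(im,cv2.COLOR_RGB2HSV)
r=(Z>.187)&(Z<.196)&(X>.5)&(X<.7)&(Y>.21)&(Y<.45); p=W[r]
f=np.polyfit(p[:,1],p[:,0],1); e=p[:,0]-np.polyval(f,p[:,1]); print(len(p),f,'x at .3295',np.polyval(f,.3295).round(4),np.percentile(e,[2,98]).round(4),np.median(p[:,2]))
r=(Z>.18)&(Z<.2)&(X>.5)&(X<.65)&(Y>.1)&(Y<.5); print('yrange',np.percentile(W[r][:,1],[.2,99.8]))
b=r&(hsv[...,1]>80)&(hsv[...,0]<35); print('brass',b.sum(),W[b].mean(0),W[b].min(0),W[b].max(0))
# paddle
k=(Z>.02)&(Z<.075)&(X>.36)&(X<.56)&(Y>.31)&(Y<.47); print('paddle',k.sum(),cv2.minAreaRect((W[k&(Z>.03)][:,:2]*1000).astype(np.float32)))
bl=k&(im.max(-1)<60)&(Z>.035); print('black pad',bl.sum(),W[bl].mean(0).round(4),cv2.minAreaRect((W[bl][:,:2]*1000).astype(np.float32)))
wh=k&(im.min(-1)>90)&(Z>.025); print('plate',wh.sum(),W[wh].mean(0).round(4),cv2.minAreaRect((W[wh][:,:2]*1000).astype(np.float32)), np.linalg.lstsq(np.c_[W[wh][:,:2],np.ones(wh.sum())],W[wh][:,2],rcond=None)[0])
rel((.4595,.1968,.113,178))
```

```text
687 [-0.06346111  0.59968023] x at .3295 0.5788 [-0.0039  0.0053] 0.18877292481882482
yrange [0.19683134 0.45961303]
brass 26 [0.5700896  0.40553528 0.18452389] [0.56905717 0.40324661 0.1815219 ] [0.57204545 0.40940719 0.1889283 ]
paddle 4428 ((462.89013671875, 373.9429016113281), (124.61168670654297, 88.51944732666016), 0.49495232105255127)
black pad 1361 [0.422  0.3727 0.0574] ((443.1048583984375, 371.52630615234375), (66.93824005126953, 81.24444580078125), 89.9946517944336)
plate 2548 [0.4778 0.375  0.0392] ((463.3812561035156, 374.93035888671875), (88.03733825683594, 124.8311996459961), 89.67813110351562) [-2.97531508e-01 -1.86749106e-04  1.81438397e-01]
at [0.4243 0.1749 0.2592] yaw 178.8 t 27.07 open 0.0855 F [-0.5  0.2  1.2]
[np.float64(-34.7), np.float64(22.6), np.float64(146.2)] twist 0.014
```

apply_moves:
  motion:
    - {"jaw":1,"xyz":[-15,10,30],"twist":0.01}
    - {"jaw":1,"xyz":[-34.5,22.5,60],"twist":0.01}
    - {"jaw":1,"xyz":[-34.5,22.5,90],"twist":0.01}
    - {"jaw":1,"xyz":[-34.5,22.5,125],"twist":0.01}
    - {"jaw":1,"xyz":[-34.5,22.5,135],"twist":0.01}

```text
time: 27.7
ee_pos: [0.4594, 0.1942, 0.1224]
tcp_rot: [-179.9, -0.2, 177.2]
wrist_force: [0.8, -0.7, 0.6]
opening: 0.0856
grasp_force: 0.0
```

Run:
```python
from h import *
rel((.4595,.1968,.113,178))
```

```text
at [0.4594 0.1942 0.1224] yaw 177.2 t 27.7 open 0.0856 F [ 0.8 -0.7  0.6]
[np.float64(0.0), np.float64(2.6), np.float64(9.4)] twist -0.015
```

apply_moves:
  motion:
    - {"jaw":1,"xyz":[0,2.5,9],"twist":-0.01}
    - {"jaw":-1,"xyz":[0,2.5,9],"twist":-0.01}
    - {"jaw":-1,"xyz":[0,2.5,9],"twist":-0.01}
    - {"jaw":-1,"xyz":[0,2.5,9],"twist":-0.01}
    - {"jaw":-1,"xyz":[0,2.5,9],"twist":-0.01}
  grip_force: 40

```text
time: 28.32
ee_pos: [0.4607, 0.1976, 0.116]
tcp_rot: [180.0, 0.0, 177.9]
wrist_force: [-1.5, -3.0, 7.7]
opening: 0.0137
grasp_force: 40.5
```

apply_moves:
  motion:
    - {"jaw":-1,"xyz":[0,0,0],"twist":0}
    - {"jaw":-1,"xyz":[0,0,0],"twist":0}
    - {"jaw":-1,"xyz":[0,0,-20],"twist":0}
    - {"jaw":-1,"xyz":[0,0,-70],"twist":0}
    - {"jaw":-1,"xyz":[0,0,-118],"twist":0}

```text
time: 28.95
ee_pos: [0.46, 0.1974, 0.2342]
tcp_rot: [-180.0, -0.1, 177.9]
wrist_force: [0.6, -0.4, -1.3]
opening: 0.0135
grasp_force: 39.2
```

Run:
```python
from h import *
im,W=snap("side",22); rel((.4594,.268,.228,-176.5),(.52,.268,.228,-176.5))
X,Y,Z=np.moveaxis(W,-1,0); hsv=cv2.cvtColor(im,cv2.COLOR_RGB2HSV)
k=(X>.36)&(X<.54)&(Y>.1)&(Y<.32)&(hsv[...,1]<130)&(Z>.08)&(Z<.32); 
for lo in np.arange(.08,.3,.02):
    m=k&(Z>lo)&(Z<lo+.02); print(lo.round(2),m.sum(),np.percentile(W[m],[2,50,98],axis=0)[:,:2].round(3).tolist() if m.any() else 0)
```

```text
at [0.4611 0.1979 0.2407] yaw 177.9 t 29.0 open 0.0135 F [-3.4 -0.3  2.4]
[np.float64(4.3), np.float64(70.0), np.float64(12.7)] twist -0.098
[np.float64(-56.3), np.float64(72.2), np.float64(12.7)] twist -0.098
0.08 0 0
0.1 0 0
0.12 145 [[0.427, 0.17], [0.459, 0.188], [0.487, 0.216]]
0.14 7 [[0.436, 0.173], [0.439, 0.183], [0.443, 0.21]]
0.16 9 [[0.436, 0.168], [0.437, 0.176], [0.441, 0.182]]
0.18 7 [[0.437, 0.177], [0.438, 0.178], [0.442, 0.181]]
0.2 12 [[0.439, 0.178], [0.443, 0.184], [0.443, 0.201]]
0.22 12 [[0.44, 0.173], [0.474, 0.177], [0.478, 0.184]]
0.24 65 [[0.441, 0.175], [0.46, 0.185], [0.479, 0.211]]
0.26 19 [[0.449, 0.174], [0.46, 0.179], [0.468, 0.186]]
0.28 7 [[0.454, 0.172], [0.461, 0.177], [0.465, 0.179]]
```

apply_moves:
  motion:
    - {"jaw":-1,"xyz":[0,20,0],"twist":-0.03}
    - {"jaw":-1,"xyz":[0,40,0],"twist":-0.06}
    - {"jaw":-1,"xyz":[1,58,0],"twist":-0.098}
    - {"jaw":-1,"xyz":[2,66.5,0],"twist":-0.098}
    - {"jaw":-1,"xyz":[2,66.5,0],"twist":-0.098}

```text
time: 29.62
ee_pos: [0.4605, 0.2647, 0.2329]
tcp_rot: [-180.0, -0.1, -176.4]
wrist_force: [-0.3, -0.7, -0.7]
opening: 0.0136
grasp_force: 39.3
```

Run:
```python
from h import *
rel((.5825,.2646,.234,-176.5))
```

```text
at [0.4605 0.2647 0.2329] yaw -176.4 t 29.62 open 0.0136 F [-0.3 -0.7 -0.7]
[np.float64(-121.7), np.float64(-7.7), np.float64(-1.1)] twist 0.001
```

apply_moves:
  motion:
    - {"jaw":-1,"xyz":[-25,-2,0],"twist":0}
    - {"jaw":-1,"xyz":[-55,-4,0],"twist":0}
    - {"jaw":-1,"xyz":[-85,-6,0],"twist":0}
    - {"jaw":-1,"xyz":[-110,-7.5,0],"twist":0}
    - {"jaw":-1,"xyz":[-122,-7.5,0],"twist":0}

```text
time: 30.25
ee_pos: [0.5843, 0.2632, 0.2328]
tcp_rot: [-180.0, -0.0, -176.6]
wrist_force: [0.1, -0.2, -1.2]
opening: 0.0136
grasp_force: 39.3
```

Run:
```python
from h import *
for n in("side","scene"):
    im,W=snap(n,23); X,Y,Z=np.moveaxis(W,-1,0)
    k=(X>.5)&(X<.65)&(Y>.2)&(Y<.32)
    for lo,hi in((.12,.135),(.182,.196),(.212,.235),(.24,.256)):
        m=k&(Z>lo)&(Z<hi); print(n,lo,m.sum(),np.percentile(W[m],[2,50,98],axis=0)[:,:2].round(3).tolist() if m.any() else 0)
cv2.imwrite("pics/c23.png",cv2.resize(im[80:220,280:440],None,fx=4,fy=4)[...,::-1]); rel((.5825,.2646,.181,-176.5))
```

```text
side 0.12 102 [[0.55, 0.235], [0.577, 0.256], [0.612, 0.282]]
side 0.182 61 [[0.56, 0.201], [0.585, 0.249], [0.595, 0.302]]
side 0.212 15 [[0.562, 0.242], [0.565, 0.249], [0.604, 0.266]]
side 0.24 52 [[0.562, 0.243], [0.58, 0.25], [0.604, 0.279]]
scene 0.12 150 [[0.557, 0.204], [0.597, 0.259], [0.618, 0.29]]
scene 0.182 84 [[0.567, 0.201], [0.588, 0.245], [0.597, 0.287]]
scene 0.212 31 [[0.565, 0.243], [0.573, 0.251], [0.607, 0.283]]
scene 0.24 75 [[0.566, 0.243], [0.594, 0.256], [0.607, 0.284]]
at [0.584  0.2633 0.2326] yaw -176.6 t 30.35 open 0.0138 F [ 0.3  0.  -1.3]
[np.float64(1.4), np.float64(1.4), np.float64(51.6)] twist -0.001
```

View pics/c23.png

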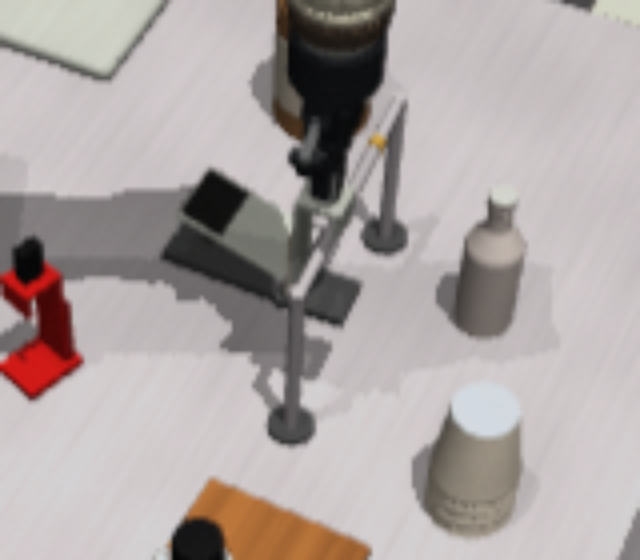

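The crop shows the bridge above the bar, with the rail inside the throat and the foot below it. I'll lower it now.

apply_moves:
  motion:
    - {"jaw":-1,"xyz":[0,0,15],"twist":0}
    - {"jaw":-1,"xyz":[0,0,32],"twist":0}
    - {"jaw":-1,"xyz":[0,0,44],"twist":0}
    - {"jaw":-1,"xyz":[0,0,49],"twist":0}
    - {"jaw":-1,"xyz":[0,0,51],"twist":0}

```text
time: 30.98
ee_pos: [0.583, 0.264, 0.1827]
tcp_rot: [180.0, 0.0, -176.5]
wrist_force: [0.6, -0.8, -1.5]
opening: 0.0135
grasp_force: 39.3
```

Run:
```python
from h import *
rel((.5745,.3955,.181,-176.5))
```

```text
at [0.583  0.264  0.1827] yaw -176.5 t 30.98 open 0.0135 F [ 0.6 -0.8 -1.5]
[np.float64(0.4), np.float64(131.8), np.float64(1.7)] twist 0.0
```

apply_moves:
  motion:
    - {"jaw":-1,"xyz":[0,0,1.5],"twist":0}
    - {"jaw":-1,"xyz":[0,0,3],"twist":0}
    - {"jaw":-1,"xyz":[0,0,3],"twist":0}

```text
time: 31.35
ee_pos: [0.5833, 0.2641, 0.1809]
tcp_rot: [180.0, 0.1, -176.5]
wrist_force: [-1.7, -0.4, 5.7]
opening: 0.0134
grasp_force: 40.3
```

apply_moves:
  motion:
    - {"jaw":-1,"xyz":[0,12,-0.5],"twist":0}
    - {"jaw":-1,"xyz":[0,28,-1],"twist":0}
    - {"jaw":-1,"xyz":[0,44,-1],"twist":0}
    - {"jaw":-1,"xyz":[0,60,-1],"twist":0}
    - {"jaw":-1,"xyz":[0,76,-1],"twist":0}

```text
time: 31.98
ee_pos: [0.5785, 0.3412, 0.1809]
tcp_rot: [-180.0, 0.1, -176.5]
wrist_force: [1.3, -4.5, 6.9]
opening: 0.0135
grasp_force: 40.4
```

apply_moves:
  motion:
    - {"jaw":-1,"xyz":[0,16,0],"twist":0}
    - {"jaw":-1,"xyz":[0,32,0],"twist":0}
    - {"jaw":-1,"xyz":[0,46,0],"twist":0}
    - {"jaw":-1,"xyz":[0,55,0],"twist":0}
    - {"jaw":-1,"xyz":[0,55,0],"twist":0}

```text
time: 32.6
ee_pos: [0.5748, 0.3972, 0.1809]
tcp_rot: [179.9, 0.1, -176.4]
wrist_force: [0.2, 2.7, 6.3]
opening: 0.0134
grasp_force: 40.4
```

```bash
cat > car.py <<'E'
from h import *
import sys
def look(t):
  for n in("side","scene"):
    im,W=snap(n,t); X,Y,Z=np.moveaxis(W,-1,0); hsv=cv2.cvtColor(im,cv2.COLOR_RGB2HSV)
    k=(X>.5)&(X<.65)&(Y>.33)&(Y<.46)
    for nm,lo,hi in(('foot',.06,.085),('bar',.182,.1935),('bridge',.1945,.205),('tab',.225,.245)):
        m=k&(Z>lo)&(Z<hi); print(n,nm,m.sum(),np.percentile(W[m],[2,50,98],axis=0)[:,:2].round(3).tolist() if m.any() else 0)
    b=(Z>.175)&(Z<.2)&k&(hsv[...,1]>90)&(hsv[...,0]<35); print('brass',b.sum(),W[b].mean(0).round(4) if b.any() else '')
E
python3 -c "
from car import *
look(24); rel((.5745,.3955,.181,-176.5))"
```

```text
side foot 109 [[0.542, 0.365], [0.569, 0.39], [0.604, 0.448]]
side bar 40 [[0.554, 0.333], [0.579, 0.372], [0.593, 0.398]]
side bridge 32 [[0.552, 0.376], [0.566, 0.39], [0.594, 0.412]]
side tab 11 [[0.564, 0.371], [0.576, 0.378], [0.584, 0.39]]
brass 0 
scene foot 180 [[0.559, 0.372], [0.581, 0.397], [0.608, 0.454]]
scene bar 76 [[0.557, 0.332], [0.582, 0.379], [0.597, 0.455]]
scene bridge 47 [[0.556, 0.378], [0.582, 0.392], [0.597, 0.441]]
scene tab 19 [[0.573, 0.375], [0.585, 0.386], [0.589, 0.413]]
brass 0 
at [0.5748 0.3972 0.1809] yaw -176.4 t 32.7 open 0.0135 F [0.1 3.3 5. ]
[np.float64(0.4), np.float64(-1.7), np.float64(-0.1)] twist 0.002
```

apply_moves:
  motion:
    - {"jaw":-1,"xyz":[0,-1.2,-0.5],"twist":0}
    - {"jaw":-1,"xyz":[0,-1.2,-0.5],"twist":0}
    - {"jaw":-0.5,"xyz":[0,-1.2,-0.5],"twist":0}
    - {"jaw":-0.3,"xyz":[0,-1.2,-0.5],"twist":0}
    - {"jaw":-0.3,"xyz":[0,-1.2,-0.5],"twist":0}

```text
time: 33.33
ee_pos: [0.5751, 0.3933, 0.1806]
tcp_rot: [-180.0, -0.0, -176.5]
wrist_force: [-0.5, -0.3, 0.4]
opening: 0.0299
grasp_force: 0.0
```

apply_moves:
  motion:
    - {"jaw":-0.3,"xyz":[0,0,-15],"twist":0}
    - {"jaw":-0.3,"xyz":[0,0,-50],"twist":0}
    - {"jaw":-0.3,"xyz":[0,0,-90],"twist":0}
    - {"jaw":-0.6,"xyz":[60,0,-90],"twist":0}
    - {"jaw":-1,"xyz":[120,0,-90],"twist":0}

```text
time: 33.95
ee_pos: [0.4557, 0.3869, 0.2699]
tcp_rot: [-180.0, -0.0, -176.6]
wrist_force: [-0.7, 1.0, 1.8]
opening: 0.0005
grasp_force: 0.0
```

Run:
```python
from car import *
look(25); rel((.4225,.374,.06,180))
im,W=load("pics/side25.npz"); X,Y,Z=np.moveaxis(W,-1,0)
for y0,y1 in((-.27,-.11),(-.11,.05)):
    k=(X>.53)&(X<.75)&(Z>.15)&(Z<.17)&(Y>y0)&(Y<y1); print('jar',k.sum(),np.percentile(W[k],[2,50,98],axis=0).round(3).tolist())
im,W=load("pics/scene25.npz"); cv2.imwrite("pics/s25.png",cv2.resize(im[90:290,260:440],None,fx=3,fy=3)[...,::-1])
```

```text
side foot 102 [[0.556, 0.365], [0.579, 0.386], [0.617, 0.447]]
side bar 39 [[0.554, 0.334], [0.575, 0.374], [0.593, 0.407]]
side bridge 33 [[0.554, 0.371], [0.58, 0.385], [0.593, 0.41]]
side tab 21 [[0.56, 0.382], [0.568, 0.388], [0.581, 0.4]]
brass 0 
scene foot 187 [[0.561, 0.369], [0.591, 0.393], [0.62, 0.453]]
scene bar 85 [[0.555, 0.332], [0.582, 0.381], [0.598, 0.456]]
scene bridge 57 [[0.557, 0.365], [0.582, 0.387], [0.597, 0.424]]
scene tab 36 [[0.56, 0.384], [0.573, 0.392], [0.584, 0.404]]
brass 0 
at [0.4502 0.3851 0.2707] yaw -176.4 t 34.05 open 0.0002 F [-0.3  0.4  0.4]
[np.float64(28.4), np.float64(-9.3), np.float64(210.7)] twist 0.063
jar 111 [[0.594, -0.163, 0.151], [0.613, -0.147, 0.16], [0.631, -0.127, 0.165]]
jar 97 [[0.598, -0.059, 0.151], [0.616, -0.042, 0.16], [0.634, -0.021, 0.165]]
```

View pics/s25.png

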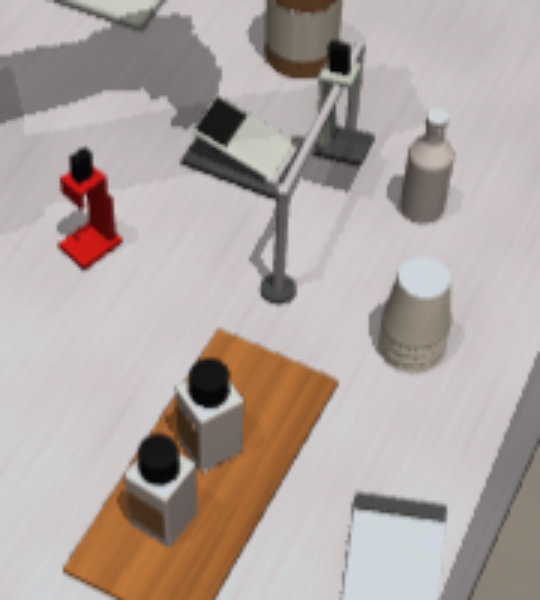

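The crop shows both jars standing on the board, the carrier hung on the rail and all bystanders untouched. Before pressing I'll check the carrier's centring from the wrist camera.

Run:
```python
from car import *
im,W=snap("wrist",26); X,Y,Z=np.moveaxis(W,-1,0); hsv=cv2.cvtColor(im,cv2.COLOR_RGB2HSV)
a=(X>.52)&(X<.64)&(Y>.15)&(Y<.52)
q=a&(Z>.18)&(Z<.1925); print('bar',q.sum(),np.percentile(Y[q],[.2,99.8]).round(4))
for nm,lo,hi,ya,yb in(('bridge',.193,.2,.35,.44),('tab',.232,.242,.36,.43),('stem',.12,.17,.35,.44)):
    m=a&(Z>lo)&(Z<hi)&(Y>ya)&(Y<yb)&(X<.62); 
    if m.sum()>5: print(nm,m.sum(),np.percentile(Y[m],[1,50,99]).round(4),np.percentile(X[m],[1,99]).round(4),cv2.minAreaRect((W[m][:,:2]*1000).astype(np.float32)))
for n,l in(("scene",0),("side",0)):
    im,W=load(f"pics/{n}{l}.npz"); X,Y,Z=np.moveaxis(W,-1,0); q=(X>.54)&(X<.62)&(Y>.15)&(Y<.52)&(Z>.184)&(Z<.196); print(n,np.percentile(Y[q],[0,1,99,100]).round(4))
    im,W=load(f"pics/{n}25.npz"); X,Y,Z=np.moveaxis(W,-1,0); k=(X>.54)&(X<.62)&(Y>.37)&(Y<.42)&(im.max(-1)<70)&(Z>.2)&(Z<.245); print('tab',W[k].mean(0).round(4),np.percentile(Y[k],[2,98]).round(4))
    hsv=cv2.cvtColor(im,cv2.COLOR_RGB2HSV)
```

```text
bar 968 [0.1971 0.2823]
tab 254 [0.3877 0.3923 0.3984] [0.5574 0.5791] ((568.7478637695312, 392.7315368652344), (23.589492797851562, 10.547664642333984), 3.8770275115966797)
scene [0.1945 0.1962 0.459  0.4672]
tab [0.5743 0.3914 0.2208] [0.3838 0.4001]
side [0.1914 0.1941 0.4502 0.4524]
tab [0.5705 0.3875 0.2234] [0.3825 0.3986]
```

apply_moves:
  motion:
    - {"jaw":-1,"xyz":[28,-9,40],"twist":0}
    - {"jaw":-1,"xyz":[28,-9,90],"twist":0}
    - {"jaw":-1,"xyz":[28,-9,140],"twist":0}
    - {"jaw":-1,"xyz":[28,-9,190],"twist":0}
    - {"jaw":-1,"xyz":[28,-9,210],"twist":0}

```text
time: 34.72
ee_pos: [0.4279, 0.3745, 0.0578]
tcp_rot: [-179.9, -0.2, -176.5]
wrist_force: [-0.2, -0.5, 1.1]
opening: 0.0003
grasp_force: 0.0
```

Run:
```python
from h import *
im,W=snap("wrist",27); rel((.4225,.374,.0325,-176.5))
X,Y,Z=np.moveaxis(W,-1,0); k=(Z>.02)&(Z<.075)&(X>.36)&(X<.56)&(Y>.31)&(Y<.47); print(cv2.minAreaRect((W[k&(Z>.03)][:,:2]*1000).astype(np.float32)))
```

```text
at [0.4276 0.3742 0.0563] yaw -176.5 t 34.77 open -0.0001 F [-0.1 -0.5 -2.4]
[np.float64(5.1), np.float64(0.1), np.float64(23.8)] twist -0.001
((444.8432312011719, 375.26397705078125), (72.21304321289062, 89.06586456298828), 89.93852996826172)
```

apply_moves:
  motion:
    - {"jaw":-1,"xyz":[5,0,18],"twist":0}
    - {"jaw":-1,"xyz":[5,0,28],"twist":0}
    - {"jaw":-1,"xyz":[5,0,36],"twist":0}
    - {"jaw":-1,"xyz":[5,0,42],"twist":0}
    - {"jaw":-1,"xyz":[5,0,46],"twist":0}

```text
time: 35.4
ee_pos: [0.4232, 0.3757, 0.0157]
tcp_rot: [179.9, 0.0, -176.5]
wrist_force: [-3.9, -1.0, 6.3]
opening: -0.0003
grasp_force: 3.2
```

apply_moves:
  motion:
    - {"jaw":-1,"xyz":[0,0,4],"twist":0}
    - {"jaw":-1,"xyz":[0,0,8],"twist":0}
    - {"jaw":-1,"xyz":[0,0,10],"twist":0}
    - {"jaw":-1,"xyz":[0,0,10],"twist":0}

```text
time: 35.9
ee_pos: [0.423, 0.3758, 0.0065]
tcp_rot: [179.9, 0.0, -176.5]
wrist_force: [-6.5, -1.1, 11.7]
opening: -0.0
grasp_force: 5.4
```

apply_moves:
  motion:
    - {"jaw":-1,"xyz":[0,0,2],"twist":0}
    - {"jaw":-1,"xyz":[0,0,3],"twist":0}
    - {"jaw":-1,"xyz":[0,0,3],"twist":0}

```text
time: 36.28
ee_pos: [0.4231, 0.3759, 0.0058]
tcp_rot: [179.9, 0.1, -176.5]
wrist_force: [-13.1, -6.4, 30.2]
opening: 0.0003
grasp_force: 14.5
```

The force jumped to 30 N with almost no further motion, so the paddle is at its stop. Releasing upward.

apply_moves:
  motion:
    - {"jaw":-1,"xyz":[0,0,-8],"twist":0}
    - {"jaw":-1,"xyz":[0,0,-25],"twist":0}
    - {"jaw":-1,"xyz":[0,0,-60],"twist":0}
    - {"jaw":-1,"xyz":[0,0,-120],"twist":0}
    - {"jaw":-1,"xyz":[30,0,-170],"twist":0}

```text
time: 36.9
ee_pos: [0.3938, 0.3732, 0.1741]
tcp_rot: [180.0, 0.0, -176.6]
wrist_force: [0.6, 0.7, 0.9]
opening: -0.0002
grasp_force: 0.0
```

Run:
```python
from car import *
look(30); rel()
im,W=load("pics/side30.npz"); X,Y,Z=np.moveaxis(W,-1,0)
for y0,y1 in((-.27,-.11),(-.11,.05)):
    k=(X>.53)&(X<.75)&(Z>.15)&(Z<.17)&(Y>y0)&(Y<y1); print('jar',k.sum(),np.percentile(W[k],[2,50,98],axis=0).round(3).tolist())
k=(Z>.03)&(Z<.075)&(X>.38)&(X<.52)&(Y>.32)&(Y<.44); print('paddle',np.percentile(Z[k],[50,95,99]))
cv2.imwrite("pics/s30.png",cv2.resize(im[80:300,220:430],None,fx=2.6,fy=2.6)[...,::-1])
```

```text
side foot 103 [[0.551, 0.365], [0.577, 0.385], [0.613, 0.449]]
side bar 36 [[0.554, 0.333], [0.577, 0.368], [0.593, 0.405]]
side bridge 39 [[0.552, 0.372], [0.572, 0.387], [0.591, 0.407]]
side tab 24 [[0.56, 0.383], [0.57, 0.389], [0.581, 0.397]]
brass 0 
scene foot 189 [[0.558, 0.369], [0.587, 0.394], [0.616, 0.45]]
scene bar 89 [[0.557, 0.334], [0.58, 0.38], [0.597, 0.458]]
scene bridge 59 [[0.557, 0.353], [0.583, 0.39], [0.597, 0.441]]
scene tab 34 [[0.563, 0.386], [0.575, 0.392], [0.585, 0.402]]
brass 0 
at [0.3931 0.3747 0.1789] yaw -176.5 t 37.0 open -0.0001 F [-0.4  0.6  0.6]
jar 112 [[0.594, -0.166, 0.151], [0.613, -0.146, 0.159], [0.632, -0.125, 0.164]]
jar 98 [[0.598, -0.061, 0.152], [0.615, -0.042, 0.16], [0.634, -0.02, 0.165]]
paddle [0.04483268 0.06244259 0.06456565]
```

View pics/s30.png

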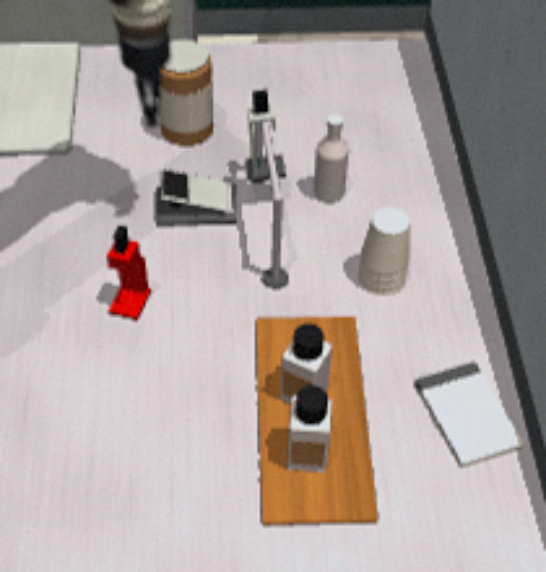

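Both jars stand on the board, the carrier hangs at the band and the paddle is back up. I'll wait briefly for everything to settle, then hand in.

apply_moves:
  motion:
    - {"jaw":-1,"xyz":[0,0,-20],"twist":0}
    - {"jaw":-1,"xyz":[0,0,-20],"twist":0}
    - {"jaw":-1,"xyz":[0,0,-20],"twist":0}
    - {"jaw":-1,"xyz":[0,0,-20],"twist":0}
    - {"jaw":-1,"xyz":[0,0,-20],"twist":0}

```text
time: 37.62
ee_pos: [0.3929, 0.3732, 0.1913]
tcp_rot: [-180.0, -0.0, -176.5]
wrist_force: [-1.0, 0.4, -0.3]
opening: 0.0002
grasp_force: 0.0
```

```bash
python3 -c "
from workcell import bot
print(bot.job_done())"
```

```text
the job is handed in; nothing more can be done
None
```

The job is handed in with no verdict returned: both fallen jars (the only two I found) stand cap up on the board, the carrier was hooked on the right half of the rail and slid to within about 1–4 mm of the brass band by my measurements, and the paddle was then pressed to its stop and sprang back.

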